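Find the nearly empty tin by tilting and tip its last filter balls into the basket

ROBOT

A 6-joint arm with a two-finger parallel gripper is mounted at the origin on the work surface. World frame = base frame: x ahead of the robot, y to its left, z up, the work surface at z = 0. Lengths are in m, angles in rad, forces in N, time in s.
With the tool pointing down it reaches from about 0.25 to 0.725 m from the base axis. Payload 4 kg.
Tool frame: the origin (TCP) lies where the fingers leave the gripper's body, on its centre line; the fingertips stand 73 mm ahead of it and the grasp point (between the pads) lies 54 mm ahead of it (bot.tip_reach is the z of the fingertips in the tool frame, in m); z points along the fingers, x is the direction in which the jaws open and shut, and the axes are right-handed (so a half turn about z gives the same grasp; the last joint's range is limited). The gripper opens to 85 mm and grips with 20 to 120 N. Pads are 22 mm wide; open, the fingers measure 114 mm over their backs; the gripper's body (76 mm by 85 mm) begins 54 mm behind the grasp point. The pads swing forward as they close: fully open they stand 13 mm farther back than shut.
Start: joints at [-1.212, 0.241, 0.005, 1.335, 0, 1.571], TCP at [0.176, -0.468, 0.304] pointing down, gripper open.
Joint ranges: [-2.72, 2.72], [-1.05, 1.87], [-1.09, 1.28], [-1.99, 2.15], [-1.42, 1.44], [-3.14, 3.14]. Speed limits (rad/s): [2.79, 2.79, 3.14, 3.14, 3.14, 3.14].

INTERFACE

Orientations are given as a unit quaternion [x, y, z, w].
In Python, from workcell import bot, vision, job_done gives the robot as it stands.
- The arm moves only by the tool drive_tool, never from a script. Its argument "steps" is one flat list of numbers, 7 for each row, row after row: the shift along the tool's x, y, z in m, then the turn, a rotation vector about the tool's x, y, z in degrees, then the closure, from -1 (fully open) to 1 (shut). A call has 1 to 8 rows; each row shifts and turns the commanded pose from where the row before left it, along the tool's axes as they then stand; what a row does not reach is not made up. A row lasts 1/12 s, in which the tool goes at most 41.7 mm and 7.16 degrees, less where a joint would pass 70% of its speed; a pose out of reach is approached as far as the arm can. A call is refused whole if a number of a shift passes 0.0417 or a number of a turn 7.16, either way. A call with a gripper value outside its range is refused whole. The fingers move at their own pace and stop on an object; the grip force is fixed at half the most. Time passes only in rows, so rows that do not move let the fingers close. It gives the time, the measured TCP pose, the force and the opening at its end, in the units of the state.
- bot.get_obs(): the state, without advancing time (a new reading comes with each control period).
- vision.camera(name): name is "side" or "top" or "wrist"; returns (picture, depth): 420x560x3 uint8, red, green, blue; 420x560 float32, m along the optical axis (not along the pixel's ray), 0 where there is no reading.
- vision.camera_model(name): a dict with "mtx" (3x3 intrinsics, pixels), "rvec" (rotation vector, rad) and "tvec" (3), from world to camera coordinates, as OpenCV has them. Camera axes: x right, y down, z forward; pixel columns grow to the right and rows downward; lengths in m; the calibration is good to about 2 mm. A picture is of the moment at which its call begins: read the wrist's pose just before it. camera_model takes no time and is no camera call; for the wrist camera it gives the pose at the moment of the call.
- job_done(): hands the job in, once; it reports no verdict.
The state is a dict: "clock": time; "joint_pos": joint angles; "joint_vel": joint speeds; "tau": joint torques, N m; "eef_pos": TCP position; "tool_rot": TCP orientation; "ft_force": force on the tool from outside, world axes, zero at the start; "ft_torque": the same for the moment, N m; "grip_width": finger opening in m.
Only numpy, scipy, OpenCV 4.12 (cv2) and the standard library are available. Lean on these libraries where they do the work, as an engineer would, in place of code of your own. Each camera call takes 0.05 s, during which the arm holds its last target.

TASK

Two look-alike lidded tins of ceramic filter balls stand on the mat: one is full, with six balls packed side by side, the other is nearly used up, with only its last two rolling loose. Pick a tin up and, before any pouring, tilt it slowly to feel whether weight shifts inside; then slowly tip the two balls of the nearly empty one out over its front into the black filter basket. The full tin keeps its six; leave both tins standing upright where they stood, set down and not dropped, and do not disturb the feeder, jar, scoop or tweezers.

Things in the scene. Friction and masses are not known exactly. Their poses are not given: they have to be found in the camera images.
- tin_a_mid (a point): One of two alike bright metal scuttle tins, upright; the point is half-way up, 27 mm above its underside and over the middle of its inside floor. x points to the front, over which it pours, z up. 64 mm wide in y, flat parallel upright sides to grip; 54 mm tall (57 with lid). Underside from x = -41 to +38 mm; back wall upright, front wall sloping out at 45 degrees, so the mouth reaches x = +92.
- tin_b_mid (a point): The second tin, the same in all that can be seen; point and axes as for the first. Which tin holds two balls and which six changes from case to case, and so does which stands left. Their sheet differs in thickness: an empty tin weighs 120 to 390 g, so weight in the hand alone may mislead.
- tin_a_floor: Inside floor of the first tin, fixed in it, 77 (x) x 58 mm, 4 mm above the origin on the tin's underside below point tin_a_mid, raised 2 mm along the middle (like a low roof, 3 degrees each way). Hidden balls: hard white ceramic, 28 mm, 40 g. Two balls lie loose: tilted over 10 degrees, both roll to the low end, 57 mm away, and stay there when the tin is level again.
- tin_b_floor: Inside floor of the second tin, likewise. Six balls are packed tight on the floor in three rows of two and do not move when tilted up to 40 degrees. Balls begin to roll out at a forward tilt of about 55 degrees and are all out at 65 to 70.
- tin_a_lid (a joint): Loose flat grey lid of the first tin, with a dark strap along its hinged back edge, 136 x 61 x 2 mm, 25 g, hinged at the back top edge (x = -41), no catch: 0 rad shut, opens up to 0.6. Its weight keeps it shut while the tin is upright or tilted; balls rolling out push it open and it falls shut again.
- tin_b_lid (a joint): Lid of the second tin, likewise.
- mat: Dark rubber drip mat lying on the ledge, 130 (x) x 400 (y) x 4 mm, fixed; origin on the ledge, 25 mm from its middle. The tins stand on it in a row, about 200 mm apart along its y, their fronts both towards its -y.
- basket: Black plastic filter-media basket, open on top, slotted walls, fixed on the ledge: 150 (x) x 130 (y) x 52 mm high, walls and floor 4 mm, rim 6 mm wider. Origin at the centre of its underside.
- basket_in (a point): Centre of the basket's inner floor, 4 mm above the ledge.
- feeder_mid (a point): Grey automatic feeder with a drum on its side, loose, 70 x 130 x 70 mm; the point is its middle, 33 mm up. To be left alone.
- jar_mid (a point): Amber glass jar with black cap, 54 mm across, 85 mm tall; the point is 42 mm up on its axis. To be left alone.
- scoop_mid (a point): Blue plastic scoop, 130 mm long along its x, 40 mm wide, 26 mm high; the point is 13 mm up near its middle. To be left alone.
- tweezers_mid (a point): Steel tweezers lying flat, 175 mm long along their x, 16 mm wide, 8 mm high; the point is their middle. To be left alone.

How it is judged:
On the way, in this order (a step that is already met when the one before it is completed fails the run):
1. a tin is held clear of the mat, tilted by 6 to 35 degrees, while the basket is still empty (contact force between basket and anything else below 0.05 N and ((height (world z) of tin_a_mid above 0.05 m and angle between tin_a_mid's own z axis and vertical between 0.1 and 0.62 rad) or (height (world z) of tin_b_mid above 0.05 m and angle between tin_b_mid's own z axis and vertical between 0.1 and 0.62 rad))), for 0.5 s.
2. two balls, no more, lie in the basket (contact force between basket and anything else between 0.7 and 0.95 N), for 0.3 s.
At the end, for the whole second after the job is handed in: Two balls and no more lie in the basket (its load is that of two 40 g balls); the tin that held two is empty and the other still holds its six; both tins stand upright (within 3 degrees) within 40 mm of where they stood (all of step 2 and ((contact force between tin_a_floor and anything else below 0.05 N and contact force between tin_b_floor and anything else above 2.15 N) or (contact force between tin_b_floor and anything else below 0.05 N and contact force between tin_a_floor and anything else above 2.15 N)) and angle between each of tin_a_mid, tin_b_mid's own z axis and vertical below 0.06 rad and distance of each of tin_a_mid, tin_b_mid from where it was at the start of the episode below 0.04 m); the robot touches nothing.
It fails at once if a tin swung round fast: turning at over 2.5 rad/s while tilted ((angle between tin_a_mid's own z axis and vertical above 0.15 rad and angular speed of tin_a_floor above 2.5 rad/s) or (angle between tin_b_mid's own z axis and vertical above 0.15 rad and angular speed of tin_b_floor above 2.5 rad/s)).
It fails at once if a bystander pushed more than 20 mm (distance of any of feeder_mid, jar_mid, scoop_mid, tweezers_mid from where it was at the start of the episode above 0.02 m).
It fails at once if a tin dropped or flung: moving at over 1 m/s (linear speed of any of tin_a_floor, tin_b_floor above 1 m/s).
It also fails if it takes over 72 s, if anything falls off the work surface, if the arm or the gripper's body presses on something with over 40 N, if the wrist force passes 120 N, or if a joint passes its speed limit or range.

## Working session

There is one attempt and no reset: what is moved stays moved. The work goes in short steps, Python scripts to look and compute and a tool call to move; the robot and the scene stay as the last step left them, time stands still between calls to the robot, and variables do not carry over. Pictures are saved under pics/ and viewed, and the job is handed in when it is done.

Besides the shell and the picture viewer there is one more tool, called after "Call:" as name(argument=value, ...), one argument or row to a line, values as JSON. drive_tool: Moves the arm, as the interface text tells. Its arguments: {"type":"object","properties":{"steps":{"type":"array"}},"required":["steps"]}

```bash
ls; mkdir -p pics
python3 - <<'E'
from workcell import bot, vision
import cv2,numpy as np
print(bot.get_obs())
for n in ("top","side"):
    im,d=vision.camera(n); cv2.imwrite(f"pics/{n}0.png",im[:,:,::-1]); np.savez(f"{n}0.npz",im=im,d=d,**vision.camera_model(n))
    print(vision.camera_model(n))
E
```

```text
pics
{'clock': 0.0, 'joint_pos': array([-1.21200332e+00,  2.41424798e-01,  3.67635804e-03,  1.33520957e+00,
       -1.55261862e-05,  1.57082309e+00]), 'joint_vel': array([ 0.00044467, -0.00097311,  0.00022026,  0.00193577, -0.00054173,
        0.00045957]), 'tau': array([-4.46165732e-04, -3.72318113e+01,  2.52406669e+01,  1.67690747e-02,
        9.14636576e-05,  1.65061309e-06]), 'eef_pos': array([ 0.17539222, -0.46769102,  0.30298864]), 'tool_rot': array([ 8.21923881e-01, -5.69596318e-01, -8.92807258e-04, -6.09238561e-04]), 'ft_force': array([-0.37376926, -0.22386445, -0.21356123]), 'ft_torque': array([0.03795225, 0.00717252, 0.04395253]), 'grip_width': 0.08535363222372348}
{'mtx': array([[429.07487706,   0.        , 281.4098932 ],
       [  0.        , 429.07487706, 214.22459452],
       [  0.        ,   0.        ,   1.        ]]), 'rvec': array([ 2.15434041, -2.14175771,  0.17203432]), 'tvec': array([0.02647608, 0.60395557, 0.87925378])}
{'mtx': array([[458.39634208,   0.        , 274.06588213],
       [  0.        , 458.39634208, 204.59887933],
       [  0.        ,   0.        ,   1.        ]]), 'rvec': array([ 2.14772606, -0.43025035,  0.19766711]), 'tvec': array([-0.55443304,  0.20497316,  0.86920851])}
```

View pics/top0.png

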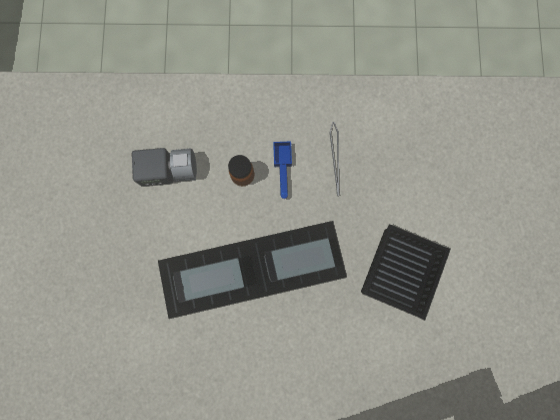

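View pics/side0.png

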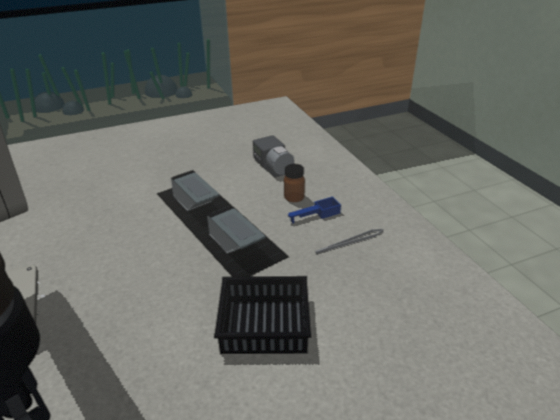

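The top view shows the mat at about (250,270) carrying the two tins: the left lid is near (212,279) and the right lid near (303,259). Both straps are on the left, so the fronts face right. The basket is near (405,272), and the bystanders are above.

```bash
cat > h.py <<'E'
import numpy as np,cv2
from scipy.spatial.transform import Rotation as R
def cloud(d,m):
    K=m['mtx'];Rm=cv2.Rodrigues(np.array(m['rvec']))[0];t=np.array(m['tvec'])
    v,u=np.indices(d.shape)
    P=np.stack([(u-K[0,2])/K[0,0]*d,(v-K[1,2])/K[1,1]*d,d],-1)
    return (P-t)@Rm   # R^T (P-t)
def proj(p,m):
    return cv2.projectPoints(np.atleast_2d(np.array(p,float)),np.array(m['rvec']),np.array(m['tvec']),m['mtx'],None)[0][:,0]
E
python3 - <<'E'
from h import *
f=np.load('top0.npz');d=f['d'];im=f['im'];W=cloud(d,f)
print("ledge z",np.median(W[120:200,60:100,2]), W[200,400], W[200,100])
hsv=cv2.cvtColor(im,cv2.COLOR_RGB2HSV)
out=im.copy()
for nm,(u0,u1,v0,v1) in dict(L=(160,258,240,310),Rr=(258,345,225,300)).items():
    reg=np.zeros(d.shape,bool);reg[v0:v1,u0:u1]=1
    m=reg&(W[...,2]>0.05)&(W[...,2]<0.08)&(d>0)
    n,lab,st,c=cv2.connectedComponentsWithStats(m.astype('uint8'))
    k=1+np.argmax(st[1:,4]);m=lab==k
    P=W[m];r=cv2.minAreaRect((P[:,:2]*1000).astype('float32'))
    print(nm,m.sum(),'z',np.median(P[:,2]),r, cv2.boxPoints(r).round(0).tolist())
# basket rim
reg=np.zeros(d.shape,bool);reg[210:330,350:460]=1
m=reg&(W[...,2]>0.035)&(W[...,2]<0.08)
P=W[m];r=cv2.minAreaRect((P[:,:2]*1000).astype('float32'));print('basket',r,cv2.boxPoints(r).round().tolist(),np.median(P[:,2]))
# mat
g=cv2.cvtColor(im,cv2.COLOR_RGB2GRAY)
reg=np.zeros(d.shape,bool);reg[215:325,150:352]=1
m=reg&(g<60)&(W[...,2]<0.02)
P=W[m];r=cv2.minAreaRect((P[:,:2]*1000).astype('float32'));print('mat',r,cv2.boxPoints(r).round().tolist(),np.median(P[:,2]))
# others
for nm,(u0,u1,v0,v1) in dict(feeder=(125,205,140,195),jar=(222,262,145,195),scoop=(270,296,135,200)).items():
    P=W[v0:v1,u0:u1].reshape(-1,3);P=P[P[:,2]>0.012];print(nm,P.min(0).round(3),P.max(0).round(3))
big=cv2.resize(im[210:330,150:460],None,fx=2.5,fy=2.5,interpolation=cv2.INTER_CUBIC);cv2.imwrite('pics/crop.png',big[:,:,::-1])
E
```

```text
ledge z -0.0007139745699041678 [ 0.6448512  -0.23999654  0.00188196] [ 6.40543578e-01  4.40422371e-01 -5.68494859e-04]
L 2095 z 0.060205133488487925 ((463.0442810058594, 182.40646362304688), (63.63005447387695, 140.51406860351562), 13.196690559387207) [[416.0, 244.0], [448.0, 107.0], [510.0, 121.0], [478.0, 258.0]]
Rr 2034 z 0.06036608539564508 ((505.9347229003906, -6.4423675537109375), (63.806095123291016, 140.80149841308594), 13.213098526000977) [[459.0, 55.0], [491.0, -82.0], [553.0, -68.0], [521.0, 69.0]]
basket ((483.473876953125, -233.81011962890625), (140.46917724609375, 160.3207550048828), 67.6781997680664) [[383.0, -268.0], [531.0, -329.0], [584.0, -199.0], [436.0, -138.0]] 0.051455807552464164
mat ((488.4581604003906, 94.4688491821289), (127.5973892211914, 397.81915283203125), 13.2500638961792) [[381.0, 273.0], [472.0, -114.0], [596.0, -85.0], [505.0, 303.0]] 0.0035711517710562933
feeder [0.466 0.039 0.013] [0.749 0.354 0.959]
jar [0.466 0.039 0.013] [0.724 0.144 0.959]
scoop [0.466 0.009 0.012] [0.772 0.05  0.959]
```

View pics/crop.png

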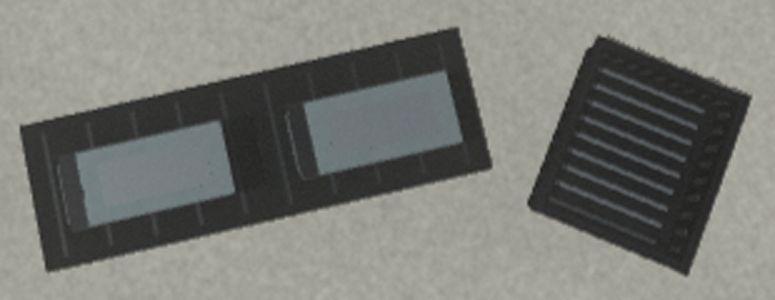

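Call:
drive_tool(
  steps=[0,0,0,0,0,-7,-1,0,0,0,0,0,-7,-1],
)

```text
clock: 0.27
eef_pos: [0.1755, -0.4679, 0.3033]
tool_rot: [0.887, -0.463, -0.001, -0.0]
ft_force: [-0.3, -0.1, 0.6]
grip_width: 0.0854
```

```bash
cat >> h.py <<'E'
f=np.array([.2285,-.9735,0]);ty=np.array([.9735,.2285,0]);Z=np.array([0,0,1.])
MID={'L':np.array([.4570,.2082,.031]),'R':np.array([.4999,.0194,.031])}
def st():
    from workcell import bot
    o=bot.get_obs();r=R.from_quat(o['tool_rot']);M=r.as_matrix()
    print('t',round(o['clock'],2),'q',np.round(o['joint_pos'],3),'p',np.round(o['eef_pos'],4),'w',round(o['grip_width'],4))
    print('F',o['ft_force'].round(2),'T',o['ft_torque'].round(3))
    for n,c in zip('xyz',M.T): print(' tool',n,c.round(3),'az',round(np.degrees(np.arctan2(c[1],c[0])),1))
    return o,r
def rot_to(r,Mt): return (r.inv()*R.from_matrix(Mt)).as_rotvec(degrees=True)
def sh_to(o,r,p): return r.inv().apply(np.array(p)-o['eef_pos'])
E
python3 -c "
from h import *
st()"
```

```text
t 0.27 q [-1.212  0.241  0.004  1.335 -0.     1.321] p [ 0.1755 -0.4679  0.3033] w 0.0854
F [-0.29 -0.14  0.59] T [ 0.033 -0.011 -0.039]
 tool x [ 0.572 -0.82  -0.001] az -55.1
 tool y [-0.82  -0.572 -0.   ] az -145.1
 tool z [-0.     0.001 -1.   ] az 111.0
```

Call:
drive_tool(
  steps=[0,0,0,0,0,-7,-1,0,0,0,0,0,-7,-1,0,0,0,0,0,-7,-1,0,0,0,0,0,-7,-1,0,0,0,0,0,-7,-1,0,0,0,0,0,-7,-1,0,0,0,0,0,-7,-1,0,0,0,0,0,-7,-1],
)

```text
clock: 0.93
eef_pos: [0.1755, -0.4679, 0.3034]
tool_rot: [1.0, 0.008, -0.0, -0.001]
ft_force: [-0.2, 0.3, 0.5]
grip_width: 0.0854
```

Call:
drive_tool(
  steps=[0,0,0,0,0,-7,-1,0,0,0,0,0,-7,-1,0,0,0,0,0,-7,-1,0,0,0,0,0,-7,-1,0,0,0,0,0,-7,-1,0,0,0,0,0,-7,-1,0,0,0,0,0,-7,-1,0,0,0,0,0,-7,-1],
)

```text
clock: 1.6
eef_pos: [0.1755, -0.4679, 0.3033]
tool_rot: [0.879, 0.476, 0.0, -0.001]
ft_force: [0.4, -0.4, -0.2]
grip_width: 0.0856
```

Call:
drive_tool(
  steps=[0,0,0,0,0,-7,-1,0,0,0,0,0,-7,-1,0,0,0,0,0,-7,-1,0,0,0,0,0,-7,-1,0,0,0,0,0,-7,-1,0,0,0,0,0,-7,-1,0,0,0,0,0,-7,-1,0,0,0,0,0,-7,-1],
)

```text
clock: 2.27
eef_pos: [0.1755, -0.4679, 0.3033]
tool_rot: [0.553, 0.833, 0.0, -0.001]
ft_force: [0.5, -0.0, 0.5]
grip_width: 0.0852
```

```bash
python3 -c "
from h import *
o,r=st()
Mt=np.array([-ty,-f,-Z]).T
print(np.linalg.det(Mt),rot_to(r,Mt)); g=MID['R']+.005*f; print(g); print(sh_to(o,r,[g[0],g[1],.25]))"
```

```text
t 2.27 q [-1.212  0.241  0.004  1.335  0.    -1.612] p [ 0.1755 -0.4679  0.3033] w 0.0852
F [ 0.51 -0.01  0.51] T [ 0.02   0.019 -0.001]
 tool x [-0.389  0.921  0.001] az 112.9
 tool y [0.921 0.389 0.   ] az 22.9
 tool z [-0.     0.001 -1.   ] az 109.8
0.9999145 [ 5.61616790e-02 -5.96656209e-02 -8.03038082e+01]
[0.5010425 0.0145325 0.031    ]
[0.31758506 0.48764483 0.0537991 ]
```

Call:
drive_tool(
  steps=[0.02,0.03,0,0,0,0,-1,0.02,0.03,0,0,0,0,-1,0.02,0.03,0,0,0,0,-1,0.02,0.03,0,0,0,0,-1,0.02,0.03,0,0,0,0,-1,0.02,0.03,0,0,0,0,-1,0.02,0.03,0,0,0,0,-1,0.02,0.03,0,0,0,0,-1],
)

```text
clock: 2.93
eef_pos: [0.3362, -0.2266, 0.3037]
tool_rot: [0.555, 0.832, 0.0, -0.0]
ft_force: [0.8, -0.5, 0.0]
grip_width: 0.0855
```

Call:
drive_tool(
  steps=[0.02,0.03,0,0,0,0,-1,0.02,0.03,0,0,0,0,-1,0.02,0.03,0,0,0,0,-1,0.02,0.03,0,0,0,0,-1,0.02,0.03,0,0,0,0,-1,0.02,0.03,0,0,0,0,-1,0.02,0.03,0,0,0,0,-1,0.02,0.03,0,0,0,0,-1],
)

```text
clock: 3.6
eef_pos: [0.4965, 0.0133, 0.3035]
tool_rot: [0.555, 0.832, -0.0, -0.0]
ft_force: [0.5, 0.0, -0.3]
grip_width: 0.0852
```

Call:
drive_tool(
  steps=[0,0,0,0,0,-7,-1,0,0,0,0,0,-7,-1,0,0,0,0,0,-7,-1,0,0,0,0,0,-7,-1,0,0,0,0,0,-7,-1,0,0,0,0,0,-7,-1,0,0,0,0,0,-7,-1,0,0,0,0,0,-7,-1],
)

```text
clock: 4.27
eef_pos: [0.4958, 0.0115, 0.3033]
tool_rot: [0.097, 0.995, -0.0, -0.001]
ft_force: [0.1, -0.3, 0.2]
grip_width: 0.0857
```

Call:
drive_tool(
  steps=[0,0,0,0,0,-7,-1,0,0,0,0,0,-7,-1,0,0,0,0,0,-7,-1,0,0,0,0,0,-3.3,-1],
)

```text
clock: 4.6
eef_pos: [0.4958, 0.0115, 0.3034]
tool_rot: [-0.114, 0.993, 0.0, -0.001]
ft_force: [-0.3, 0.3, -0.4]
grip_width: 0.0852
```

```bash
python3 -c "
from h import *
o,r=st()
Mt=np.array([-ty,-f,-Z]).T
print(rot_to(r,Mt)); g=MID['R']+.005*f; print(sh_to(o,r,[g[0],g[1],.004+.083]))
from workcell import vision
m=vision.camera_model('wrist');im,d=vision.camera('wrist')
cv2.imwrite('pics/w1.png',im[:,:,::-1]);np.savez('w1.npz',im=im,d=d,**m)"
```

```text
t 4.6 q [ 0.023  0.234 -0.006  1.333 -0.    -1.777] p [0.4958 0.0115 0.3034] w 0.0852
F [-0.28  0.34 -0.43] T [ 0.049 -0.03   0.046]
 tool x [-0.974 -0.227  0.001] az -166.9
 tool y [-0.227  0.974  0.   ] az 103.1
 tool z [-0.001 -0.    -1.   ] az -178.6
[ 0.0147156  -0.07072373 -0.06295017]
[-0.0060666   0.00171536  0.21636082]
```

View pics/w1.png

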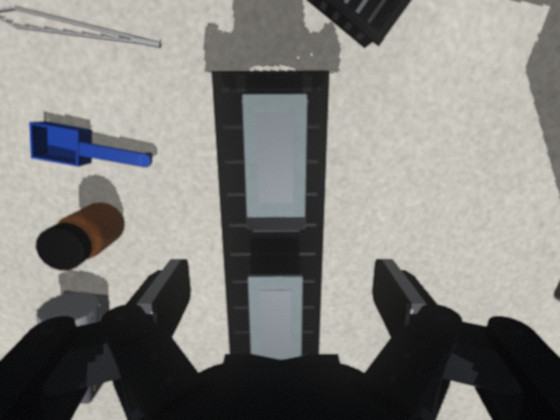

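The wrist view has tin R's lid at (275,155), with its strap near (275,225). Tin L is below at (275,315), and the fingers straddle the row. I'll cross-check R from this view.

```bash
python3 -c "
from h import *
w=np.load('w1.npz');d=w['d'];W=cloud(d,w)
m=np.zeros(d.shape,bool);m[70:250,200:350]=1
m&=(W[...,2]>.045)&(W[...,2]<.075)&(d>0)
P=W[m];q=cv2.minAreaRect((P[:,:2]*1000).astype('float32'));print(q,np.median(P[:,2]))
rel=P-MID['R'];print((rel@f).min(),(rel@f).max(),(rel@ty).min(),(rel@ty).max())
print('shiftR',.0)"
```

```text
((505.77642822265625, -6.3323211669921875), (64.03672790527344, 139.7571563720703), 13.21165657043457) 0.06059385840950553
-0.04348201468377092 0.0962685358581693 -0.03217743560187712 0.031860307148055
shiftR 0.0
```

Call:
drive_tool(
  steps=[-0.006,0.002,0.03,0,0,0,-1,0,0,0.035,0,0,0,-1,0,0,0.035,0,0,0,-1,0,0,0.035,0,0,0,-1,0,0,0.03,0,0,0,-1,0,0,0.02,0,0,0,-1,0,0,0.02,0,0,0,-1,0,0,0.011,0,0,0,-1],
)

```text
clock: 5.32
eef_pos: [0.4996, 0.0147, 0.085]
tool_rot: [-0.111, 0.994, 0.0, -0.002]
ft_force: [0.3, 0.1, -0.1]
grip_width: 0.0852
```

Call:
drive_tool(
  steps=[0,0,0,0,0,0,0,0,0,0,0,0,0,0.5,0,0,0,0,0,0,1,0,0,0,0,0,0,1,0,0,0,0,0,0,1,0,0,0,0,0,0,1],
)

```text
clock: 5.82
eef_pos: [0.5014, 0.0148, 0.0881]
tool_rot: [-0.112, 0.994, 0.0, -0.0]
ft_force: [0.7, -0.7, -5.7]
grip_width: 0.0627
```

```bash
python3 -c "
from h import *
o,r=st()
from workcell import vision
im,d=vision.camera('side')
cv2.imwrite('pics/s2.png',cv2.resize(im[120:330,120:380],None,fx=3,fy=2.8)[:,:,::-1])
im,d=vision.camera('wrist')
cv2.imwrite('pics/w2.png',im[:,:,::-1])"
```

```text
t 5.82 q [ 0.029  0.448 -0.317  0.807 -0.    -1.766] p [0.5014 0.0148 0.0881] w 0.0627
F [ 0.71 -0.67 -5.65] T [ 0.045 -0.012 -0.034]
 tool x [-0.975 -0.222  0.   ] az -167.2
 tool y [-0.222  0.975  0.   ] az 102.8
 tool z [-0. -0. -1.] az -176.0
```

View pics/s2.png

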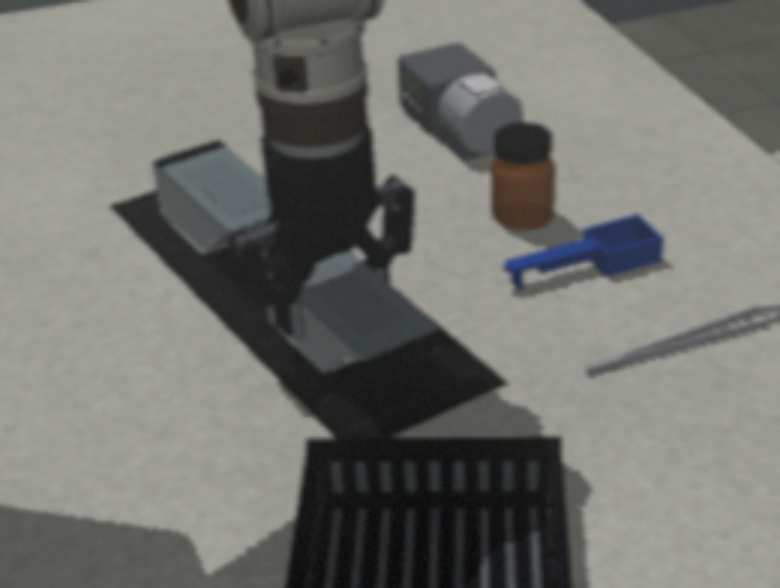

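View pics/w2.png

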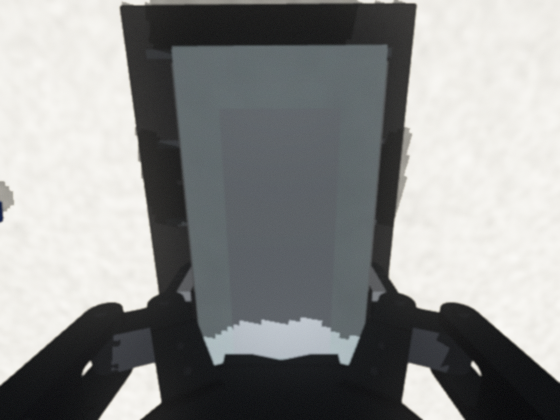

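Tin R is gripped: width 62.7 mm, and it is straight in both views. Next I'll lift it.

Call:
drive_tool(
  steps=[0,0,-0.005,0,0,0,1,0,0,-0.012,0,0,0,1,0,0,-0.015,0,0,0,1,0,0,-0.015,0,0,0,1,0,0,-0.015,0,0,0,1,0,0,-0.01,0,0,0,1,0,0,0,0,0,0,1,0,0,0,0,0,0,1],
)

```text
clock: 6.58
eef_pos: [0.5018, 0.0148, 0.1604]
tool_rot: [-0.112, 0.994, -0.0, 0.001]
ft_force: [-0.4, -0.7, -6.4]
grip_width: 0.0632
```

Call:
drive_tool(
  steps=[0,0,0,4,0,0,1,0,0,0,4,0,0,1,0,0,0,4,0,0,1,0,0,0,4,0,0,1,0,0,0,4,0,0,1,0,0,0,0,0,0,1,0,0,0,0,0,0,1,0,0,0,0,0,0,1],
)

```text
clock: 7.25
eef_pos: [0.5011, 0.0148, 0.1592]
tool_rot: [-0.11, 0.979, -0.172, 0.019]
ft_force: [0.5, -0.5, -5.4]
grip_width: 0.0627
```

Call:
drive_tool(
  steps=[0,0,0,0,0,0,1,0,0,0,0,0,0,1,0,0,0,0,0,0,1,0,0,0,-4,0,0,1,0,0,0,-4,0,0,1,0,0,0,-4,0,0,1,0,0,0,-4,0,0,1,0,0,0,-4,0,0,1],
)

```text
clock: 7.92
eef_pos: [0.5018, 0.0142, 0.1604]
tool_rot: [-0.112, 0.994, 0.001, 0.0]
ft_force: [-0.4, 0.1, -6.4]
grip_width: 0.063
```

Call:
drive_tool(
  steps=[0,0,0,0,0,0,1,0,0,0,0,0,0,1,0,0,0,0,0,0,1,0,0,0,0,0,0,1],
)

```text
clock: 8.25
eef_pos: [0.5013, 0.015, 0.1598]
tool_rot: [-0.112, 0.994, -0.001, -0.0]
ft_force: [0.8, -1.0, -5.7]
grip_width: 0.0632
```

```bash
cat >> h.py <<'E'
def ftavg(n=16):
    from workcell import bot,vision
    F=[];T=[];tau=[];last=-1
    for i in range(n):
        o=bot.get_obs()
        F.append(o['ft_force']);T.append(o['ft_torque']);tau.append(o['tau'])
        if i<n-1: vision.camera('wrist')
    r=R.from_quat(o['tool_rot']);F=np.array(F);T=np.array(T)
    TT=r.inv().apply(T)
    print('F',F.mean(0).round(3),'+-',(F.std(0)/n**.5).round(3),'Ttool',TT.mean(0).round(4),'+-',(TT.std(0)/n**.5).round(4))
    print('tau',np.mean(tau,0).round(3),'q',o['joint_pos'].round(4),'t',o['clock'],o['grip_width'])
E
python3 -c "
from h import *
ftavg();st()"
```

```text
F [-0.125  0.138 -5.903] +- [0.132 0.136 0.118] Ttool [-0.027  -0.0035  0.0023] +- [0.0106 0.0072 0.0075]
tau [-3.3000e-02 -4.2187e+01  2.3716e+01 -6.0000e-03 -3.8000e-02  1.0000e-03] q [ 0.0294  0.3559 -0.2334  0.9815 -0.     -1.7657] t 9.0 0.06320701695987901
t 9.0 q [ 0.029  0.356 -0.233  0.981 -0.    -1.766] p [0.5015 0.0147 0.1599] w 0.0632
F [-0.07  0.68 -5.47] T [ 0.001  0.055 -0.024]
 tool x [-0.975 -0.222 -0.   ] az -167.1
 tool y [-0.222  0.975 -0.   ] az 102.9
 tool z [ 0. -0. -1.] az -73.4
```

Call:
drive_tool(
  steps=[0,0,0,-4,0,0,1,0,0,0,-4,0,0,1,0,0,0,-4,0,0,1,0,0,0,-4,0,0,1,0,0,0,-4,0,0,1,0,0,0,0,0,0,1,0,0,0,0,0,0,1,0,0,0,0,0,0,1],
)

```text
clock: 9.67
eef_pos: [0.5016, 0.0146, 0.1598]
tool_rot: [-0.11, 0.979, 0.172, -0.019]
ft_force: [0.6, 0.3, -5.2]
grip_width: 0.0627
```

Call:
drive_tool(
  steps=[0,0,0,0,0,0,1,0,0,0,0,0,0,1,0,0,0,0,0,0,1,0,0,0,4,0,0,1,0,0,0,4,0,0,1,0,0,0,4,0,0,1,0,0,0,4,0,0,1,0,0,0,4,0,0,1],
)

```text
clock: 10.33
eef_pos: [0.5014, 0.0153, 0.1604]
tool_rot: [-0.112, 0.994, -0.001, 0.001]
ft_force: [-0.6, -0.3, -6.9]
grip_width: 0.0629
```

Call:
drive_tool(
  steps=[0,0,0,0,0,0,1,0,0,0,0,0,0,1,0,0,0,0,0,0,1,0,0,0,0,0,0,1],
)

```text
clock: 10.67
eef_pos: [0.5015, 0.0145, 0.1598]
tool_rot: [-0.112, 0.994, 0.001, -0.0]
ft_force: [0.3, 0.1, -6.2]
grip_width: 0.0632
```

```bash
python3 -c "
from h import *
ftavg();st()"
```

```text
F [ 0.06   0.158 -5.609] +- [0.136 0.096 0.122] Ttool [-0.0527  0.0113 -0.0019] +- [0.0075 0.0062 0.007 ]
tau [ 3.2000e-02 -4.2216e+01  2.3712e+01  0.0000e+00 -2.2000e-02 -1.0000e-03] q [ 0.0295  0.3559 -0.2334  0.9815  0.     -1.7657] t 11.4167 0.06304348888339213
t 11.42 q [ 0.029  0.356 -0.233  0.981  0.    -1.766] p [0.5015 0.0148 0.1599] w 0.063
F [-0.08 -0.14 -5.42] T [0.072 0.062 0.024]
 tool x [-0.975 -0.223 -0.   ] az -167.1
 tool y [-0.223  0.975 -0.   ] az 102.9
 tool z [ 0.  0. -1.] az 3.7
```

Call:
drive_tool(
  steps=[0,0,0,5,0,0,1,0,0,0,5,0,0,1,0,0,0,5,0,0,1,0,0,0,5,0,0,1,0,0,0,0,0,0,1,0,0,0,0,0,0,1,0,0,0,0,0,0,1,0,0,0,0,0,0,1],
)

```text
clock: 12.08
eef_pos: [0.5017, 0.0144, 0.1601]
tool_rot: [-0.11, 0.979, -0.172, 0.02]
ft_force: [-0.3, 0.7, -5.6]
grip_width: 0.0625
```

Call:
drive_tool(
  steps=[0,0,0,-5,0,0,1,0,0,0,-5,0,0,1,0,0,0,-5,0,0,1,0,0,0,-5,0,0,1,0,0,0,0,0,0,1,0,0,0,0,0,0,1,0,0,0,0,0,0,1,0,0,0,0,0,0,1],
)

```text
clock: 12.75
eef_pos: [0.5013, 0.0149, 0.1598]
tool_rot: [-0.112, 0.994, -0.001, -0.0]
ft_force: [-0.2, -0.2, -5.6]
grip_width: 0.0626
```

```bash
sed -i "s/print('tau',np/print('tau sd',np.std(tau,0).round(3));print('tau',np/" h.py; python3 -c "
from h import *
ftavg(40)"
```

```text
F [-4.900e-02  5.000e-03 -5.837e+00] +- [0.07  0.072 0.074] Ttool [-0.0329  0.0011 -0.0003] +- [0.0042 0.0051 0.0044]
tau sd [0.087 0.005 0.017 0.004 0.01  0.001]
tau [-2.1000e-02 -4.2192e+01  2.3719e+01 -7.0000e-03 -3.4000e-02  0.0000e+00] q [ 0.0295  0.3559 -0.2334  0.9815  0.     -1.7657] t 14.7 0.06291645165704357
```

Call:
drive_tool(
  steps=[0,0,0,-5,0,0,1,0,0,0,-5,0,0,1,0,0,0,-5,0,0,1,0,0,0,-5,0,0,1,0,0,0,0,0,0,1,0,0,0,0,0,0,1,0,0,0,0,0,0,1,0,0,0,0,0,0,1],
)

```text
clock: 15.37
eef_pos: [0.5015, 0.0152, 0.1601]
tool_rot: [-0.111, 0.979, 0.172, -0.019]
ft_force: [-1.7, 0.3, -5.4]
grip_width: 0.063
```

Call:
drive_tool(
  steps=[0,0,0,5,0,0,1,0,0,0,5,0,0,1,0,0,0,5,0,0,1,0,0,0,5,0,0,1,0,0,0,0,0,0,1,0,0,0,0,0,0,1,0,0,0,0,0,0,1,0,0,0,0,0,0,1],
)

```text
clock: 16.03
eef_pos: [0.5015, 0.0146, 0.1599]
tool_rot: [-0.112, 0.994, 0.001, -0.0]
ft_force: [-0.2, -0.3, -6.7]
grip_width: 0.0632
```

```bash
python3 -c "
from h import *
ftavg(40)
o,r=st()"
```

```text
F [-0.064  0.009 -5.897] +- [0.081 0.085 0.079] Ttool [-0.031  -0.0025 -0.0006] +- [0.0044 0.0047 0.006 ]
tau sd [0.085 0.045 0.009 0.006 0.01  0.001]
tau [ 2.0000e-02 -4.2208e+01  2.3716e+01 -4.0000e-03 -2.6000e-02 -0.0000e+00] q [ 0.0295  0.3559 -0.2334  0.9815  0.     -1.7658] t 17.9833 0.06298922113155599
t 17.98 q [ 0.029  0.356 -0.233  0.981  0.    -1.766] p [0.5015 0.0148 0.1599] w 0.063
F [ 0.77  1.22 -5.92] T [ 0.028  0.01  -0.055]
 tool x [-0.975 -0.223 -0.   ] az -167.1
 tool y [-0.223  0.975  0.   ] az 102.9
 tool z [ 0.  0. -1.] az 28.3
```

There's no shift between the back tilt (-0.033) and the front tilt (-0.031 N m), and the total is about 595 g. That makes R the full tin, so I'll set it down.

Call:
drive_tool(
  steps=[0,0,0.008,0,0,0,1,0,0,0.015,0,0,0,1,0,0,0.015,0,0,0,1,0,0,0.014,0,0,0,1,0,0,0.01,0,0,0,1,0,0,0.006,0,0,0,1,0,0,0.002,0,0,0,1,0,0,0,0,0,0,1],
)

```text
clock: 18.65
eef_pos: [0.5013, 0.0148, 0.0895]
tool_rot: [-0.112, 0.994, 0.0, -0.0]
ft_force: [-0.0, -0.2, -5.1]
grip_width: 0.0628
```

Call:
drive_tool(
  steps=[0,0,0.0015,0,0,0,1,0,0,0,0,0,0,1],
)

```text
clock: 18.82
eef_pos: [0.5021, 0.0148, 0.089]
tool_rot: [-0.112, 0.994, -0.0, 0.001]
ft_force: [0.1, -0.4, -6.3]
grip_width: 0.0633
```

Call:
drive_tool(
  steps=[0,0,0.0015,0,0,0,1,0,0,0,0,0,0,1],
)

```text
clock: 18.98
eef_pos: [0.5022, 0.0148, 0.0877]
tool_rot: [-0.112, 0.994, -0.0, 0.001]
ft_force: [0.5, -0.7, -3.2]
grip_width: 0.0628
```

Call:
drive_tool(
  steps=[0,0,0.001,0,0,0,1,0,0,0,0,0,0,1,0,0,0,0,0,0,1],
)

```text
clock: 19.23
eef_pos: [0.5022, 0.0148, 0.0876]
tool_rot: [-0.112, 0.994, -0.0, 0.001]
ft_force: [-2.6, -1.5, 4.1]
grip_width: 0.0625
```

Call:
drive_tool(
  steps=[0,0,0,0,0,0,0.3,0,0,0,0,0,0,-0.3,0,0,0,0,0,0,-1,0,0,0,0,0,0,-1,0,0,-0.02,0,0,0,-1,0,0,-0.03,0,0,0,-1,0,0,-0.03,0,0,0,-1,0,0,-0.03,0,0,0,-1],
)

```text
clock: 19.9
eef_pos: [0.5015, 0.0148, 0.1973]
tool_rot: [-0.112, 0.994, -0.0, 0.0]
ft_force: [0.8, 0.9, 0.8]
grip_width: 0.0854
```

```bash
python3 -c "
from h import *
o,r=st()
Mt=np.array([-ty,-f,-Z]).T
print(rot_to(r,Mt)); g=MID['L']+.005*f; print(sh_to(o,r,[g[0],g[1],.088]))
from workcell import vision
m=vision.camera_model('wrist');im,d=vision.camera('wrist')
cv2.imwrite('pics/w3.png',im[:,:,::-1])"
```

```text
t 19.9 q [ 0.029  0.317 -0.18   1.073  0.    -1.766] p [0.5015 0.0148 0.1973] w 0.0854
F [0.77 0.86 0.84] T [-0.003 -0.013 -0.004]
 tool x [-0.975 -0.223 -0.   ] az -167.1
 tool y [-0.223  0.975 -0.   ] az 102.9
 tool z [ 0.  0. -1.] az 1.9
[-0.00307545  0.0156648  -0.35190826]
[0.00037076 0.19347993 0.10924972]
```

View pics/w3.png

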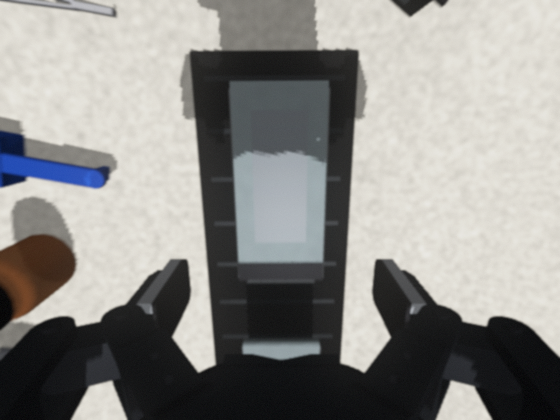

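The wrist view shows tin R standing square on the mat, its lid centred at (280,170). Moving to L.

Call:
drive_tool(
  steps=[0,0.039,0,0,0,-0.35,-1,0,0.039,0,0,0,0,-1,0,0.039,0,0,0,0,-1,0,0.039,0,0,0,0,-1,0,0.0375,0,0,0,0,-1,0,0,0,0,0,0,-1],
)

```text
clock: 20.45
eef_pos: [0.4565, 0.209, 0.1963]
tool_rot: [-0.119, 0.993, 0.002, 0.001]
ft_force: [-0.4, -0.1, 0.1]
grip_width: 0.085
```

Call:
drive_tool(
  steps=[0,0,0.025,0,0,0,-1,0,0,0.025,0,0,0,-1,0,0,0.025,0,0,0,-1,0,0,0.02,0,0,0,-1,0,0,0.014,0,0,0,-1,0,0,0,0,0,0,-1,0,0,0,0,0,0,-1],
)

```text
clock: 21.03
eef_pos: [0.4573, 0.2028, 0.0865]
tool_rot: [-0.115, 0.993, -0.0, -0.001]
ft_force: [-0.3, 0.8, -0.5]
grip_width: 0.0856
```

Call:
drive_tool(
  steps=[0,0,0,0,0,0,0,0,0,0,0,0,0,0.5,0,0,0,0,0,0,1,0,0,0,0,0,0,1,0,0,0,0,0,0,1,0,0,0,0,0,0,1],
)

```text
clock: 21.53
eef_pos: [0.4588, 0.2037, 0.0885]
tool_rot: [-0.115, 0.993, 0.0, 0.002]
ft_force: [0.8, -0.3, 6.3]
grip_width: 0.0633
```

```bash
python3 -c "
from h import *
o,r=st()"
```

```text
t 21.53 q [ 0.418  0.446 -0.319  0.803 -0.    -1.383] p [0.4588 0.2037 0.0885] w 0.0633
F [ 0.76 -0.28  6.26] T [-0.107  0.135  0.016]
 tool x [-0.974 -0.228 -0.004] az -166.8
 tool y [-0.228  0.974  0.   ] az 103.2
 tool z [ 0.003  0.001 -1.   ] az 20.7
```

Call:
drive_tool(
  steps=[0,0,-0.005,0,0,0,1,0,0,-0.012,0,0,0,1,0,0,-0.015,0,0,0,1,0,0,-0.015,0,0,0,1,0,0,-0.015,0,0,0,1,0,0,-0.01,0,0,0,1,0,0,0,5,0,0,1,0,0,0,5,0,0,1],
)

```text
clock: 22.2
eef_pos: [0.4582, 0.2024, 0.1603]
tool_rot: [-0.113, 0.99, -0.088, 0.011]
ft_force: [1.4, -0.0, -2.6]
grip_width: 0.0631
```

Call:
drive_tool(
  steps=[0,0,0,5,0,0,1,0,0,0,5,0,0,1,0,0,0,0,0,0,1,0,0,0,0,0,0,1,0,0,0,0,0,0,1,0,0,0,0,0,0,1,0,0,0,0,0,0,1,0,0,0,0,0,0,1],
)

```text
clock: 22.87
eef_pos: [0.4577, 0.2026, 0.1592]
tool_rot: [-0.113, 0.978, -0.172, 0.02]
ft_force: [0.6, 0.5, -2.8]
grip_width: 0.0633
```

Call:
drive_tool(
  steps=[0,0,0,-5,0,0,1,0,0,0,-5,0,0,1,0,0,0,-5,0,0,1,0,0,0,-5,0,0,1,0,0,0,0,0,0,1,0,0,0,0,0,0,1,0,0,0,0,0,0,1,0,0,0,0,0,0,1],
)

```text
clock: 23.53
eef_pos: [0.4574, 0.2036, 0.1588]
tool_rot: [-0.115, 0.993, -0.001, -0.0]
ft_force: [-0.1, -0.7, -1.7]
grip_width: 0.0631
```

```bash
python3 -c "
from h import *
ftavg(36)"
```

```text
F [-0.125 -0.145 -1.983] +- [0.076 0.104 0.065] Ttool [ 0.0142 -0.0005  0.0001] +- [0.0059 0.0039 0.0046]
tau sd [0.082 0.042 0.008 0.005 0.009 0.001]
tau [-1.8000e-02 -4.0190e+01  2.2398e+01  1.0000e-03  7.0000e-03  1.0000e-03] q [ 0.418   0.3551 -0.2376  0.978   0.     -1.3833] t 25.2833 0.06267716926276255
```

Call:
drive_tool(
  steps=[0,0,0,-5,0,0,1,0,0,0,-5,0,0,1,0,0,0,-5,0,0,1,0,0,0,-5,0,0,1,0,0,0,0,0,0,1,0,0,0,0,0,0,1,0,0,0,0,0,0,1,0,0,0,0,0,0,1],
)

```text
clock: 25.95
eef_pos: [0.4576, 0.2037, 0.1591]
tool_rot: [-0.114, 0.978, 0.172, -0.02]
ft_force: [-0.5, 0.2, -2.1]
grip_width: 0.0628
```

Call:
drive_tool(
  steps=[0,0,0,5,0,0,1,0,0,0,5,0,0,1,0,0,0,5,0,0,1,0,0,0,5,0,0,1,0,0,0,0,0,0,1,0,0,0,0,0,0,1,0,0,0,0,0,0,1,0,0,0,0,0,0,1],
)

```text
clock: 26.62
eef_pos: [0.4574, 0.2029, 0.1588]
tool_rot: [-0.115, 0.993, 0.0, -0.0]
ft_force: [0.8, -0.8, -3.2]
grip_width: 0.0629
```

```bash
python3 -c "
from h import *
ftavg(36)
st()"
```

```text
F [ 0.036 -0.003 -2.022] +- [0.082 0.101 0.078] Ttool [-0.0349 -0.0089  0.0012] +- [0.0046 0.0043 0.005 ]
tau sd [0.088 0.004 0.016 0.003 0.008 0.001]
tau [ 2.2000e-02 -4.0168e+01  2.2392e+01  6.0000e-03 -3.1000e-02 -0.0000e+00] q [ 0.418   0.3551 -0.2376  0.978   0.     -1.3833] t 28.3667 0.06303175727460125
t 28.37 q [ 0.418  0.355 -0.238  0.978  0.    -1.383] p [0.4575 0.2032 0.1589] w 0.063
F [-0.49 -0.94 -2.61] T [0.011 0.011 0.051]
 tool x [-0.974 -0.228 -0.   ] az -166.8
 tool y [-0.228  0.974  0.   ] az 103.2
 tool z [ 0.  0. -1.] az 28.1
```

The balance shifted from +0.014 to -0.035 N m. That is 0.049, against the 0.045 expected for two balls, at about 205 g total. L is the two-ball tin, so I'll raise it and carry it to the basket.

Call:
drive_tool(
  steps=[0,0,-0.015,0,0,0,1,0,0,-0.025,0,0,0,1,0,-0.015,-0.02,0,0,0,1,0.003,-0.025,0,0,0,0,1,0.004,-0.033,0,0,0,0,1,0.004,-0.033,0,0,0,0,1,0.004,-0.033,0,0,0,0,1,0.004,-0.033,0,0,0,0,1],
)

```text
clock: 29.03
eef_pos: [0.4783, 0.0301, 0.2191]
tool_rot: [-0.115, 0.993, -0.0, 0.0]
ft_force: [0.7, -0.0, -2.4]
grip_width: 0.0627
```

Call:
drive_tool(
  steps=[0.004,-0.033,0,0,0,0,1,0.004,-0.033,0,0,0,0,1,0.004,-0.033,0,0,0,0,1,0.004,-0.033,0,0,0,0,1,0.004,-0.033,0,0,0,0,1,0.004,-0.033,0,0,0,0,1,0.004,-0.033,0,0,0,0,1,0.002,-0.03,0,0,0,0,1],
)

```text
clock: 29.7
eef_pos: [0.5084, -0.2317, 0.2189]
tool_rot: [-0.115, 0.993, -0.0, -0.0]
ft_force: [1.1, -0.1, -1.1]
grip_width: 0.063
```

Call:
drive_tool(
  steps=[0,-0.016,0,0,0,3,1,0,0,0,0,0,6,1,0,0,0,0,0,7,1,0,0,0,0,0,7,1,0,0,0,0,0,7,1,0,0,0,0,0,7,1,0,0,0,0,0,7,1,0,0,0,0,0,7,1],
)

```text
clock: 30.37
eef_pos: [0.5123, -0.2451, 0.2187]
tool_rot: [0.327, 0.945, -0.0, -0.0]
ft_force: [0.1, 0.5, -2.4]
grip_width: 0.0629
```

Call:
drive_tool(
  steps=[0,0,0,0,0,7,1,0,0,0,0,0,7,1,0,0,0,0,0,7,1,0,0,0,0,0,7,1,0,0,0,0,0,7,1,0,0,0,0,0,7,1,0,0,0,0,0,7,1,0,0,0,0,0,7,1],
)

```text
clock: 31.03
eef_pos: [0.5123, -0.2451, 0.2187]
tool_rot: [0.732, 0.681, -0.0, -0.0]
ft_force: [0.2, -0.4, -2.6]
grip_width: 0.063
```

Call:
drive_tool(
  steps=[0,0,0,0,0,7,1,0,0,0,0,0,7,1,0,0,0,0,0,4,1,0,0,0,0,0,0,1],
)

```text
clock: 31.37
eef_pos: [0.5123, -0.2451, 0.2187]
tool_rot: [0.828, 0.56, -0.0, -0.0]
ft_force: [0.2, 1.1, -2.5]
grip_width: 0.0626
```

```bash
cat >> h.py <<'E'
A=np.radians(-22.4);U=np.array([np.cos(A),np.sin(A),0]);C=np.array([.4835,-.2338,0])
def lip(o,r):
    M=r.as_matrix();tx=-M[:,1];tz=-M[:,2]
    p=o['eef_pos']+.087*tx-.030*tz
    T=np.degrees(np.arccos(tz[2])); S=np.array([-U[1],U[0],0])
    q=o['eef_pos']-C
    print('tilt',T.round(1),'tcp s,l',(q@U).round(4),(q@S).round(4),'lip s,l,z',((p-C)@U).round(4),((p-C)@S).round(4),p[2].round(4),'front az',np.degrees(np.arctan2(tx[1],tx[0])).round(1))
E
python3 -c "
from h import *
o,r=st();lip(o,r);print(sh_to(o,r,[.5177,-.248,.17]))"
```

```text
t 31.37 q [-0.446  0.423  0.038  1.186 -0.    -0.065] p [ 0.5123 -0.2451  0.2187] w 0.0626
F [ 0.18  1.13 -2.45] T [ 0.008 -0.054 -0.035]
 tool x [ 0.372  0.928 -0.   ] az 68.1
 tool y [ 0.928 -0.372 -0.   ] az -21.9
 tool z [-0.  0. -1.] az 168.0
tilt 0.0 tcp s,l 0.0309 0.0005 lip s,l,z -0.0561 -0.0003 0.1888 front az 158.1
[-0.00068435  0.0061017   0.04873635]
```

Call:
drive_tool(
  steps=[0,0.006,0.015,0,0,0,1,0,0,0.02,-3,0,0,1,0,0,0,-5,0,0,1,0,0,0,-6,0,0,1,0,0,0,-6,0,0,1,0,0,0,-6,0,0,1,0,0,0,-6,0,0,1,0,0,0,-6,0,0,1],
)

```text
clock: 32.03
eef_pos: [0.5175, -0.2472, 0.1849]
tool_rot: [0.782, 0.531, 0.184, 0.272]
ft_force: [0.8, 0.0, -3.2]
grip_width: 0.0627
```

```bash
python3 -c "
from h import *
o,r=st();lip(o,r)
from workcell import vision
im,d=vision.camera('side')
cv2.imwrite('pics/s4.png',cv2.resize(im[120:400,120:400],None,fx=2,fy=2)[:,:,::-1])"
```

```text
t 32.03 q [-0.467  0.191 -0.624  0.089  0.054 -0.07 ] p [ 0.5175 -0.2472  0.1849] w 0.0627
F [ 0.79  0.03 -3.18] T [ 0.332  0.76  -0.046]
 tool x [ 0.37   0.929 -0.002] az 68.3
 tool y [ 0.729 -0.289  0.62 ] az -21.6
 tool z [ 0.576 -0.23  -0.785] az -21.8
tilt 38.3 tcp s,l 0.0365 0.0006 lip s,l,z -0.0131 -0.0001 0.1074 front az 158.4
```

View pics/s4.png

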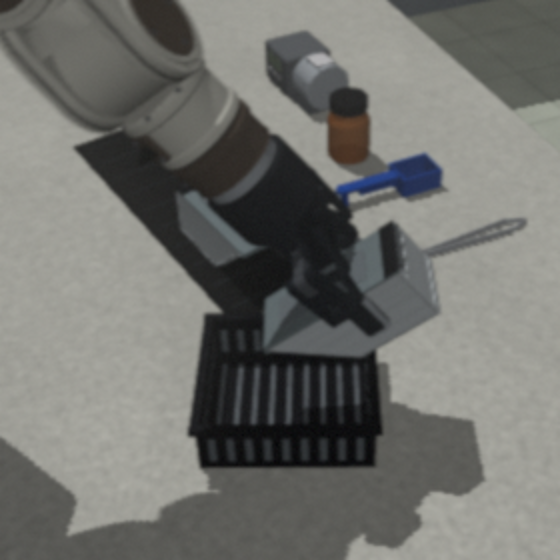

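The side view shows the tin tilted about 38° with its lip over the basket at about (265,350), and the lid is shut. I'll tilt further and watch joint 3.

Call:
drive_tool(
  steps=[0,0,0,-3,0,0,1,0,0,0,-3,0,0,1,0,0,0,0,0,0,1],
)

```text
clock: 32.33
eef_pos: [0.5161, -0.2465, 0.1819]
tool_rot: [0.768, 0.521, 0.209, 0.308]
ft_force: [-1.0, -0.7, -3.4]
grip_width: 0.0632
```

```bash
python3 -c "
from h import *
o,r=st();lip(o,r)
from scipy.optimize import least_squares
D=np.array([[.2414,.0037,1.3352,.4995,.303],[.234,-.006,1.333,.4960,.3034],[.448,-.317,.807,.5016,.0881],[.356,-.2334,.9815,.5017,.1599],[.317,-.18,1.073,.5017,.1973],[.446,-.319,.803,.502,.0885],[.355,-.2376,.978,.5006,.1589],[.423,.038,1.186,.5679,.2187],[.191,-.624,.089,.5735,.1849]])
q=o['joint_pos'];p=o['eef_pos'];D=np.vstack([D,[q[1],q[2],q[3],np.hypot(p[0],p[1]),p[2]]])
def fk(x,q):
    c,h,L1,a1,L2,a2,w=x;b=q[1]+q[0];t=b+q[2]
    return np.array([c+L1*np.sin(q[0]+a1)+L2*np.cos(b+a2)+w*np.cos(t),h+L1*np.cos(q[0]+a1)-L2*np.sin(b+a2)-w*np.sin(t)])
fun=lambda x:np.concatenate([np.concatenate([fk(x,d[:3])-d[3:] for d in D]),.003*(x-x0)])
x0=np.array([0,.25,.3,0,.3,0,.2])
s=least_squares(fun,x0);x=s.x;print(x.round(3),np.abs(s.fun[:2*len(D)]).max())
for T in (50,60,65,70):
  for rr,z in ((.5735,.185),(.5735,.2),(.6,.185),(.6,.2)):
    ph=np.pi/2-np.radians(T)
    g=least_squares(lambda y:np.r_[fk(x,y)-[rr,z],y.sum()-ph],D[-1,:3]);print(T,rr,z,g.x.round(3),round(g.cost,6))
"
```

```text
t 32.33 q [-0.471  0.193 -0.711 -0.094  0.063 -0.067] p [ 0.5161 -0.2465  0.1819] w 0.0632
F [-1.02 -0.69 -3.39] T [ 0.322  0.984 -0.038]
 tool x [ 0.371  0.929 -0.001] az 68.3
 tool y [ 0.672 -0.267  0.691] az -21.7
 tool z [ 0.642 -0.256 -0.723] az -21.8
tilt 43.7 tcp s,l 0.035 0.0007 lip s,l,z -0.0071 0.0001 0.1001 front az 158.3
[-0.009  0.289  0.955  1.442 -0.498  0.267  0.119] 0.04390938019453228
50 0.5735 0.185 [ 0.455 -0.131  0.374] 0.0
50 0.5735 0.2 [ 0.422 -0.133  0.409] 0.0
50 0.6 0.185 [ 0.525 -0.039  0.212] 0.0
50 0.6 0.2 [ 0.495 -0.041  0.244] 0.0
60 0.5735 0.185 [ 0.451 -0.176  0.249] 0.0
60 0.5735 0.2 [ 0.414 -0.181  0.291] 0.0
60 0.6 0.185 [ 0.534 -0.074  0.063] 0.0
60 0.6 0.2 [ 0.501 -0.077  0.1  ] 0.0
65 0.5735 0.185 [ 0.453 -0.194  0.177] 0.0
65 0.5735 0.2 [ 0.415 -0.202  0.223] 0.0
65 0.6 0.185 [-0.07  -0.706  1.212] 0.0
65 0.6 0.2 [ 0.509 -0.092  0.019] 0.0
70 0.5735 0.185 [ 0.066 -0.584  0.867] 0.0
70 0.5735 0.2 [ 0.42  -0.218  0.148] 0.0
70 0.6 0.185 [-0.041 -0.696  1.086] 0.0
70 0.6 0.2 [-0.066 -0.69   1.105] 0.0
```

```bash
cat > fk.py <<'E'
from h import *
from scipy.optimize import least_squares
D=np.array([[.2414,.0037,1.3352,.4995,.303],[.234,-.006,1.333,.4960,.3034],[.448,-.317,.807,.5016,.0881],[.356,-.2334,.9815,.5017,.1599],[.317,-.18,1.073,.5017,.1973],[.446,-.319,.803,.502,.0885],[.355,-.2376,.978,.5006,.1589],[.423,.038,1.186,.5679,.2187],[.191,-.624,.089,.5735,.1849],[.193,-.711,-.094,.5720,.1819]])
def fk(x,q):
    c,h,L1,a1,L2,a2,w=x;b=q[0]-q[1];t=b+q[2]
    return np.array([c+L1*np.sin(q[0]+a1)+L2*np.cos(b+a2)+w*np.cos(t),h+L1*np.cos(q[0]+a1)-L2*np.sin(b+a2)-w*np.sin(t)])
x0=np.array([0,.25,.3,0,.3,0,.2])
fun=lambda x:np.concatenate([np.concatenate([fk(x,d[:3])-d[3:] for d in D]),.003*(x-x0)])
s=least_squares(fun,x0);x=s.x;print(x.round(3),np.abs(s.fun[:2*len(D)]).max())
for T in (50,60,65,70):
  for rr,z in ((.5735,.185),(.5735,.2),(.6,.185),(.6,.2)):
    ph=np.pi/2-np.radians(T)
    g=least_squares(lambda y:np.r_[fk(x,y)-[rr,z],y[0]-y[1]+y[2]-ph],D[-1,:3]);print(T,rr,z,g.x.round(3),round(g.cost,6))
E
python3 fk.py
```

```text
[-0.     0.24   0.493  0.002  0.391 -0.021  0.332] 0.0003969728121943905
50 0.5735 0.185 [ 0.206 -0.795 -0.303] 0.0
50 0.5735 0.2 [ 0.172 -0.777 -0.251] 0.0
50 0.6 0.185 [ 0.247 -0.733 -0.282] 0.0
50 0.6 0.2 [ 0.215 -0.716 -0.233] 0.0
60 0.5735 0.185 [ 0.286 -0.922 -0.684] 0.0
60 0.5735 0.2 [ 0.241 -0.907 -0.625] 0.0
60 0.6 0.185 [ 0.318 -0.858 -0.652] 0.0
60 0.6 0.2 [ 0.277 -0.844 -0.598] 0.0
65 0.5735 0.185 [ 0.353 -0.976 -0.893] 0.0
65 0.5735 0.2 [ 0.303 -0.963 -0.83 ] 0.0
65 0.6 0.185 [ 0.378 -0.911 -0.852] 0.0
65 0.6 0.2 [ 0.333 -0.899 -0.796] 0.0
70 0.5735 0.185 [ 0.44  -1.021 -1.112] 0.0
70 0.5735 0.2 [ 0.385 -1.011 -1.048] 0.0
70 0.6 0.185 [ 0.455 -0.954 -1.06 ] 0.0
70 0.6 0.2 [ 0.405 -0.946 -1.002] 0.0
```

The refit model matches within 0.4 mm and shows 70° is reachable (q3 about -1.02). Pouring slowly.

Call:
drive_tool(
  steps=[0,0,0,-1.5,0,0,1,0,0,0,-1.5,0,0,1,0,0,0,-1.5,0,0,1,0,0,0,-1.5,0,0,1,0,0,0,-1.5,0,0,1,0,0,0,-1.5,0,0,1,0,0,0,-1.5,0,0,1,0,0,0,-1.5,0,0,1],
)

```text
clock: 33.0
eef_pos: [0.5189, -0.2478, 0.1837]
tool_rot: [0.731, 0.496, 0.263, 0.388]
ft_force: [0.4, 0.1, -2.5]
grip_width: 0.0628
```

Call:
drive_tool(
  steps=[0,0,0,-1,0,0,1,0,0,0,-1,0,0,1,0,0,0,-1,0,0,1,0,0,0,-1,0,0,1,0,0,0,-1,0,0,1,0,0,0,0,0,0,1],
)

```text
clock: 33.5
eef_pos: [0.5186, -0.2477, 0.1827]
tool_rot: [0.714, 0.484, 0.284, 0.419]
ft_force: [-0.4, 0.1, -2.1]
grip_width: 0.063
```

```bash
python3 -c "
from h import *
o,r=st();lip(o,r)
from workcell import vision
im,d=vision.camera('side')
cv2.imwrite('pics/s5.png',cv2.resize(im[120:400,120:400],None,fx=2,fy=2)[:,:,::-1])"
```

```text
t 33.5 q [-0.481  0.304 -0.928 -0.719  0.088 -0.05 ] p [ 0.5186 -0.2477  0.1827] w 0.063
F [-0.37  0.14 -2.09] T [0.476 1.097 0.031]
 tool x [ 0.371  0.929 -0.001] az 68.2
 tool y [ 0.453 -0.18   0.873] az -21.7
 tool z [ 0.81  -0.324 -0.488] az -21.8
tilt 60.8 tcp s,l 0.0378 0.0006 lip s,l,z 0.0215 0.0003 0.0921 front az 158.3
```

View pics/s5.png

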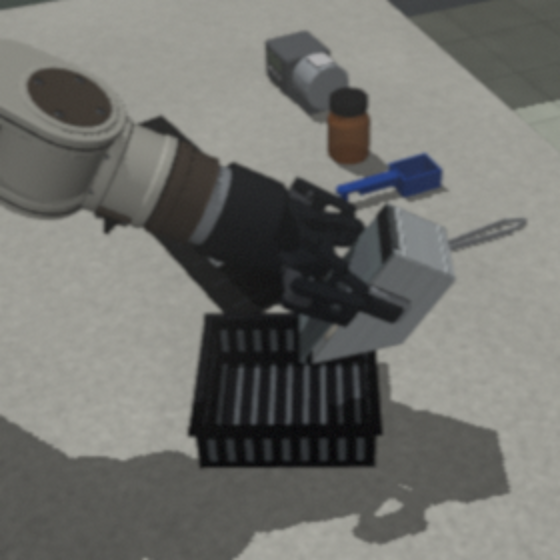

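At 61° no ball shows in the basket yet. Continuing.

Call:
drive_tool(
  steps=[0,0,0,-1,0,0,1,0,0,0,-1,0,0,1,0,0,0,-1,0,0,1,0,0,0,-1,0,0,1,0,0,0,-1,0,0,1,0,0,0,0,0,0,1,0,0,0,0,0,0,1],
)

```text
clock: 34.13
eef_pos: [0.5185, -0.2476, 0.1834]
tool_rot: [0.695, 0.471, 0.305, 0.45]
ft_force: [-0.2, 0.3, -2.1]
grip_width: 0.0629
```

Call:
drive_tool(
  steps=[0,0,0,-1,0,0,1,0,0,0,-1,0,0,1,0,0,0,-1,0,0,1,0,0,0,-1,0,0,1,0,0,0,0,0,0,1,0,0,0,0,0,0,1,0,0,0,0,0,0,1,0,0,0,0,0,0,1],
)

```text
clock: 34.8
eef_pos: [0.5183, -0.2475, 0.1843]
tool_rot: [0.678, 0.459, 0.322, 0.475]
ft_force: [1.1, -0.7, -2.1]
grip_width: 0.0629
```

```bash
python3 -c "
from h import *
o,r=st();lip(o,r)
from workcell import vision
im,d=vision.camera('side')
cv2.imwrite('pics/s6.png',cv2.resize(im[120:400,120:400],None,fx=2,fy=2)[:,:,::-1])"
```

```text
t 34.8 q [-0.485  0.444 -1.017 -1.11   0.098 -0.036] p [ 0.5183 -0.2475  0.1843] w 0.0629
F [ 1.07 -0.71 -2.09] T [ 0.501  1.118 -0.018]
 tool x [ 0.371  0.929 -0.   ] az 68.2
 tool y [ 0.317 -0.127  0.94 ] az -21.8
 tool z [ 0.873 -0.349 -0.342] az -21.8
tilt 70.0 tcp s,l 0.0374 0.0006 lip s,l,z 0.0359 0.0006 0.0923 front az 158.2
```

View pics/s6.png

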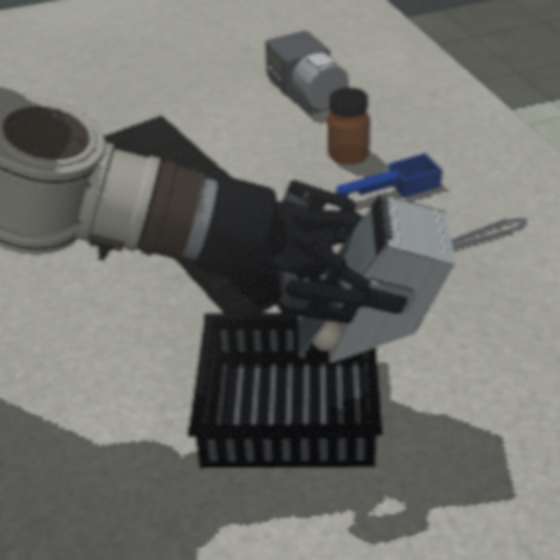

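A ball shows at the lip, at about (325,338), between the lid and the front wall. I'll check whether it is moving.

```bash
python3 -c "
from h import *
from workcell import vision
for i in range(3): im,d=vision.camera('side')
a=cv2.resize(im[220:320,220:380],None,fx=4,fy=4)
im,d=vision.camera('wrist')
cv2.imwrite('pics/s7.png',a[:,:,::-1]);cv2.imwrite('pics/w7.png',im[:,:,::-1])"
```

```text
(no output)
```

View pics/s7.png

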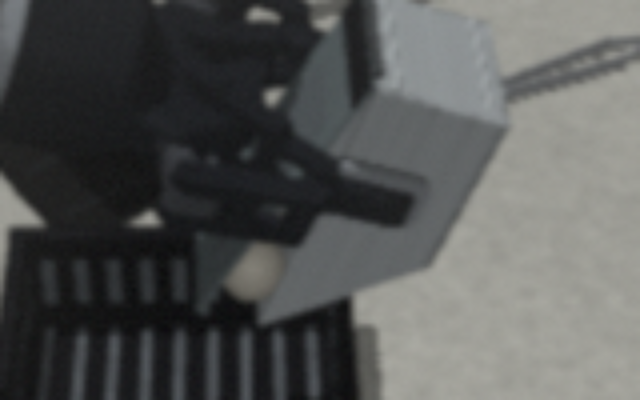

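View pics/w7.png

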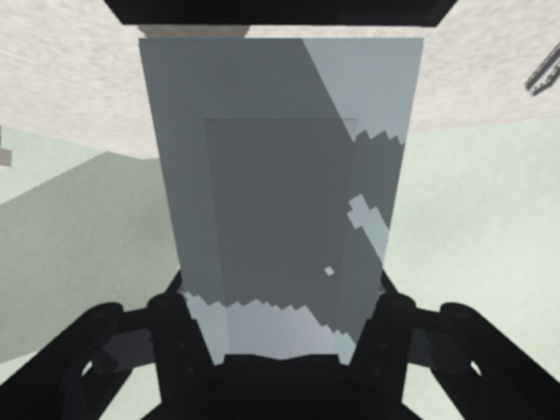

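```bash
python3 -c "
from h import *
from workcell import vision,bot
F=[]
for i in range(10):
    F.append(bot.get_obs()['ft_force']); m=vision.camera_model('wrist');im,d=vision.camera('wrist')
print(np.mean(F,0),np.std(F,0)/10**.5)
o=bot.get_obs();r=R.from_quat(o['tool_rot'])
W=cloud(d,m);L=r.inv().apply((W-o['eef_pos']).reshape(-1,3)).reshape(W.shape)
# tool frame: tin x=-y+.005, height above TCP -z
for v in (45,60,100,150,200,250,290,320,340,360):
    print(v,[ (round((-L[v,u,1]+.005)*1000),round(L[v,u,2]*1000),round(L[v,u,0]*1000)) for u in (220,280,340)])
"
```

```text
[-0.13822054 -0.04879956 -1.86444407] [0.16034813 0.15242554 0.22594626]
45 [(92, 4, -13), (92, 4, 0), (92, 3, 12)]
60 [(89, 4, -13), (89, 4, 0), (89, 4, 13)]
100 [(81, 7, -14), (81, 5, 0), (81, 7, 14)]
150 [(69, 8, -15), (70, 7, 0), (70, 7, 14)]
200 [(56, 10, -16), (56, 9, 0), (56, 9, 16)]
250 [(40, 12, -18), (40, 12, 0), (40, 13, 17)]
290 [(25, 16, -19), (26, 15, 0), (25, 16, 19)]
320 [(12, 18, -20), (13, 18, 0), (12, 19, 20)]
340 [(2, 21, -21), (4, 19, 0), (3, 20, 21)]
360 [(-8, 23, -22), (15, -2, 0), (-8, 22, 21)]
```

The lid is open about 0.2 rad and clear of the gripper, with the ball hanging at the lip. I'll tilt a bit more; joint 3 has room.

Call:
drive_tool(
  steps=[0,0,0,-1,0,0,1,0,0,0,-1,0,0,1,0,0,0,-1,0,0,1,0,0,0,0,0,0,1,0,0,0,0,0,0,1,0,0,0,0,0,0,1],
)

```text
clock: 36.05
eef_pos: [0.518, -0.2473, 0.1838]
tool_rot: [0.666, 0.451, 0.333, 0.492]
ft_force: [-0.4, 0.6, -2.4]
grip_width: 0.0628
```

```bash
python3 -c "
from h import *
o,r=st();lip(o,r)
from workcell import vision
im,d=vision.camera('side')
cv2.imwrite('pics/s8.png',cv2.resize(im[200:340,200:380],None,fx=4,fy=4)[:,:,::-1])"
```

```text
t 36.05 q [-0.486  0.506 -1.039 -1.246  0.101 -0.031] p [ 0.518  -0.2473  0.1838] w 0.0628
F [-0.44  0.59 -2.41] T [0.445 1.158 0.003]
 tool x [0.371 0.929 0.   ] az 68.2
 tool y [ 0.272 -0.109  0.956] az -21.8
 tool z [ 0.888 -0.355 -0.293] az -21.8
tilt 73.0 tcp s,l 0.0371 0.0006 lip s,l,z 0.0403 0.0007 0.0918 front az 158.2
```

View pics/s8.png

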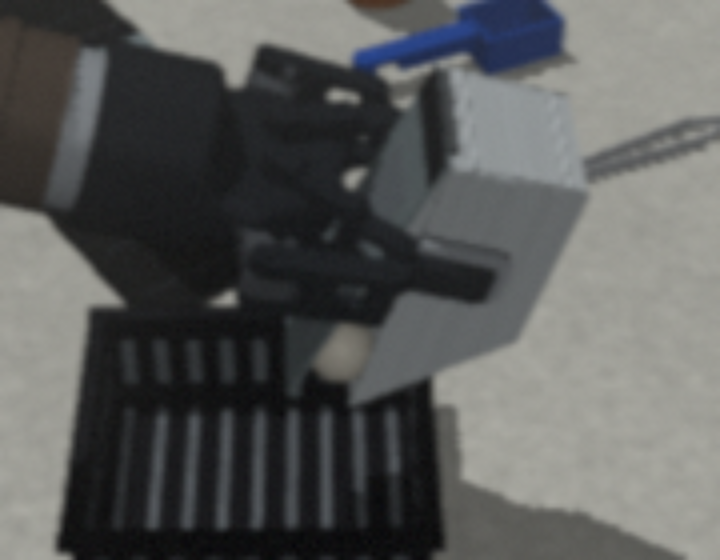

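The ball hasn't moved. The lid opens about 23 mm at the lip and the ball needs 28 mm. The lid edges seem to be stopped by the finger linkages, because I'm gripping mid-tin. I'll level the tin, set it on the free ledge between base and basket, and regrip near the hinge.

Call:
drive_tool(
  steps=[0,0,0,3,0,0,1,0,0,0,4,0,0,1,0,0,0,4,0,0,1,0,0,0,5,0,0,1,0,0,0,5,0,0,1,0,0,0,5,0,0,1,0,0,0,5,0,0,1,0,0,0,5,0,0,1],
)

```text
clock: 36.77
eef_pos: [0.5176, -0.2472, 0.1851]
tool_rot: [0.784, 0.531, 0.18, 0.266]
ft_force: [2.2, -1.2, -3.1]
grip_width: 0.0629
```

Call:
drive_tool(
  steps=[0,0,0,6,0,0,1,0,0,0,6,0,0,1,0,0,0,6,0,0,1,0,0,0,6,0,0,1,0,0,0,6,0,0,1,0,0,0,4,0,0,1,0,0,0,3,0,0,1,0,0,0,0,0,0,1],
)

```text
clock: 37.43
eef_pos: [0.5198, -0.2481, 0.1837]
tool_rot: [0.828, 0.561, 0.003, 0.005]
ft_force: [0.1, -0.8, -1.6]
grip_width: 0.0627
```

```bash
python3 -c "
from h import *
o,r=st();lip(o,r)
tgt=C-.165*U; print(tgt, sh_to(o,r,[tgt[0],tgt[1],.1]))
Mt=r.as_matrix(); print(rot_to(r,np.array([[Mt[0,0],Mt[1,0],0],[Mt[1,0],-Mt[0,0],0],[0,0,-1]]).T/np.hypot(Mt[0,0],Mt[1,0])))
from workcell import vision
im,d=vision.camera('side')
cv2.imwrite('pics/s9.png',cv2.resize(im[120:400,120:400],None,fx=2,fy=2)[:,:,::-1])"
```

```text
t 37.43 q [-4.460e-01  4.580e-01 -4.000e-03  1.098e+00  1.000e-03 -6.500e-02] p [ 0.5198 -0.2481  0.1837] w 0.0627
F [ 0.06 -0.85 -1.65] T [-0.087 -0.049 -0.037]
 tool x [0.371 0.929 0.   ] az 68.2
 tool y [ 0.929 -0.371  0.012] az -21.8
 tool z [ 0.011 -0.004 -1.   ] az -21.7
tilt 0.7 tcp s,l 0.0391 0.0006 lip s,l,z -0.0476 -0.0003 0.1527 front az 158.2
[ 0.3309499  -0.17092339  0.        ] [ 0.00157352 -0.20501556  0.08131028]
[ 6.68161463e-01 -6.29150985e-04 -3.66733085e-06]
```

View pics/s9.png

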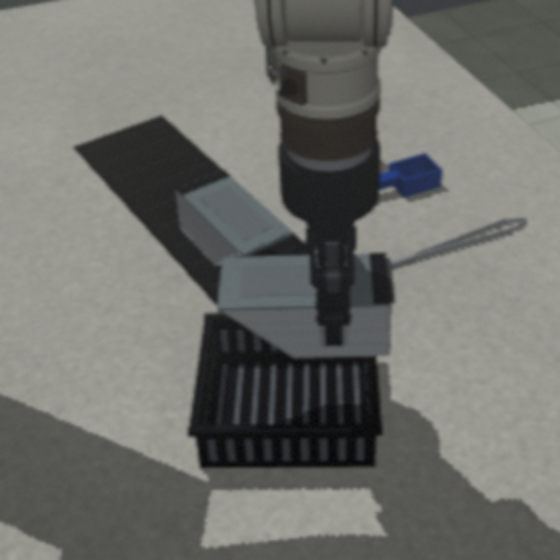

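The basket is still empty and the lid is shut, with the tin level over the basket. Moving inward to the free ledge.

Call:
drive_tool(
  steps=[0,-0.02,0,0,0,0,1,0,-0.034,0,0,0,0,1,0,-0.038,0,0,0,0,1,0,-0.038,0,0,0,0,1,0,-0.036,0,0,0,0,1,0,-0.024,0,0,0,0,1,0,-0.014,0.01,0,0,0,1,0,0,0.025,0,0,0,1],
)

```text
clock: 38.15
eef_pos: [0.3271, -0.1711, 0.1481]
tool_rot: [0.828, 0.56, 0.005, 0.007]
ft_force: [0.7, -0.1, -1.5]
grip_width: 0.063
```

Call:
drive_tool(
  steps=[0,0,0.025,0,0,0,1,0,0,0.018,0,0,0,1,0,0,0.01,0,0,0,1,0,0,0.005,0,0,0,1,0,0,0,0,0,0,1,0,0,0,0,0,0,1],
)

```text
clock: 38.65
eef_pos: [0.3297, -0.1721, 0.0888]
tool_rot: [0.828, 0.561, 0.004, 0.005]
ft_force: [-0.2, -0.8, -1.3]
grip_width: 0.0629
```

```bash
python3 -c "
from h import *
o,r=st();lip(o,r)"
```

```text
t 38.65 q [-0.482  0.236 -0.655  0.667  0.001 -0.101] p [ 0.3297 -0.1721  0.0888] w 0.0629
F [-0.16 -0.81 -1.32] T [-0.044 -0.05   0.046]
 tool x [ 0.371  0.929 -0.   ] az 68.2
 tool y [ 0.928 -0.371  0.013] az -21.8
 tool z [ 0.012 -0.005 -1.   ] az -22.1
tilt 0.7 tcp s,l -0.1657 -0.0015 lip s,l,z -0.2523 -0.0025 0.0577 front az 158.2
```

Call:
drive_tool(
  steps=[0,0,0.002,0.7,0,0,1,0,0,0.0015,0,0,0,1,0,0,0.001,0,0,0,1,0,0,0,0,0,0,1],
)

```text
clock: 38.98
eef_pos: [0.3306, -0.1725, 0.0846]
tool_rot: [0.828, 0.561, 0.0, 0.001]
ft_force: [-0.1, 0.3, 4.1]
grip_width: 0.0627
```

Call:
drive_tool(
  steps=[0,0,0,0,0,0,0.3,0,0,0,0,0,0,-0.5,0,0,0,0,0,0,-1,0,0,-0.002,0,0,0,-1,0,0.015,-0.002,0,0,0,-1,0,0.015,-0.002,0,0,0,-1,0,0,0,0,0,0,-1,0,0,0,0,0,0,-1],
)

```text
clock: 39.65
eef_pos: [0.3579, -0.1834, 0.0898]
tool_rot: [0.828, 0.561, -0.0, -0.0]
ft_force: [-0.4, 0.2, -1.5]
grip_width: 0.0853
```

Call:
drive_tool(
  steps=[0,0,0,0,0,0,0,0,0,0,0,0,0,0.5,0,0,0,0,0,0,1,0,0,0,0,0,0,1,0,0,0,0,0,0,1,0,0,0,0,0,0,1],
)

```text
clock: 40.15
eef_pos: [0.3567, -0.1828, 0.0897]
tool_rot: [0.828, 0.561, -0.001, -0.001]
ft_force: [-2.5, 0.7, 3.7]
grip_width: 0.063
```

```bash
python3 -c "
from h import *
o,r=st();lip(o,r)
from workcell import vision
im,d=vision.camera('wrist')
cv2.imwrite('pics/w10.png',im[:,:,::-1])
im,d=vision.camera('top')
cv2.imwrite('pics/t10.png',im[:,:,::-1])"
```

```text
t 40.15 q [-0.474  0.289 -0.572  0.713 -0.    -0.093] p [ 0.3567 -0.1828  0.0897] w 0.063
F [-2.47  0.72  3.67] T [ 0.233  0.596 -0.005]
 tool x [0.371 0.928 0.   ] az 68.2
 tool y [ 0.928 -0.371 -0.003] az -21.8
 tool z [-0.003  0.001 -1.   ] az 157.5
tilt 0.2 tcp s,l -0.1367 -0.0012 lip s,l,z -0.2238 -0.0021 0.0599 front az 158.2
```

View pics/w10.png

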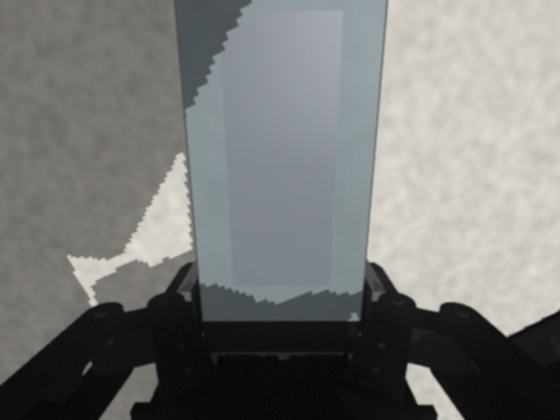

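View pics/t10.png

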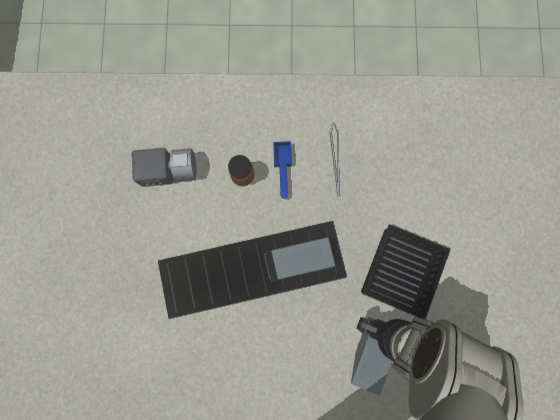

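The new grip is at tin x about -23 mm, just in front of the strap, with the lid shut. In the top view the basket is empty and the bystanders look unchanged. Back to the basket.

Call:
drive_tool(
  steps=[0,0,-0.008,0,0,0,1,0,0,-0.022,0,0,0,1,0,0,-0.03,0,0,0,1,0,0.01,-0.03,0,0,0,1,0,0.03,-0.02,0,0,0,1,0,0.035,-0.005,0,0,0,1,0,0.036,0,0,0,0,1,0,0.036,0,0,0,0,1],
)

```text
clock: 40.92
eef_pos: [0.4965, -0.2387, 0.2063]
tool_rot: [0.828, 0.561, 0.001, 0.001]
ft_force: [0.5, -0.6, -1.8]
grip_width: 0.0626
```

Call:
drive_tool(
  steps=[0,0.024,0,0,0,0,1,0,0.012,0,-3,0,0,1,0,0,0,-6,0,0,1,0,0,0,-6,0,0,1,0,0,0,-6,0,0,1,0,0,0,-6,0,0,1,0,0,0,-6,0,0,1,0,0,0,-6,0,0,1],
)

```text
clock: 41.58
eef_pos: [0.5275, -0.2511, 0.2057]
tool_rot: [0.78, 0.528, 0.189, 0.278]
ft_force: [0.1, 0.5, -3.0]
grip_width: 0.0631
```

```bash
sed -i 's/.087\*tx-.030\*tz/.115*tx-.036*tz/' h.py; python3 -c "
from h import *
o,r=st();lip(o,r)"
```

```text
t 41.58 q [-0.466  0.173 -0.586  0.127  0.054 -0.066] p [ 0.5275 -0.2511  0.2057] w 0.0631
F [ 0.12  0.46 -3.02] T [0.313 0.793 0.028]
 tool x [0.371 0.929 0.   ] az 68.2
 tool y [ 0.719 -0.287  0.633] az -21.8
 tool z [ 0.588 -0.235 -0.774] az -21.8
tilt 39.3 tcp s,l 0.0473 0.0008 lip s,l,z -0.0189 0.0001 0.1051 front az 158.2
```

Same pose as planned. Slow pour.

Call:
drive_tool(
  steps=[0,0,0,-2,0,0,1,0,0,0,-2,0,0,1,0,0,0,-2,0,0,1,0,0,0,-2,0,0,1,0,0,0,-1.5,0,0,1,0,0,0,-1.5,0,0,1,0,0,0,-1.5,0,0,1,0,0,0,-1.5,0,0,1],
)

```text
clock: 42.25
eef_pos: [0.5276, -0.2511, 0.2046]
tool_rot: [0.741, 0.502, 0.25, 0.369]
ft_force: [-0.1, 0.2, -1.7]
grip_width: 0.0628
```

Call:
drive_tool(
  steps=[0,0,0,-1,0,0,1,0,0,0,-1,0,0,1,0,0,0,-1,0,0,1,0,0,0,-1,0,0,1,0,0,0,-1,0,0,1,0,0,0,-1,0,0,1,0,0,0,-1,0,0,1,0,0,0,-1,0,0,1],
)

```text
clock: 42.92
eef_pos: [0.5277, -0.2512, 0.2045]
tool_rot: [0.714, 0.483, 0.284, 0.42]
ft_force: [-0.2, -0.2, -1.9]
grip_width: 0.0628
```

Call:
drive_tool(
  steps=[0,0,0,-1,0,0,1,0,0,0,-1,0,0,1,0,0,0,-1,0,0,1,0,0,0,0,0,0,1,0,0,0,0,0,0,1,0,0,0,0,0,0,1],
)

```text
clock: 43.42
eef_pos: [0.528, -0.2514, 0.2049]
tool_rot: [0.702, 0.476, 0.297, 0.438]
ft_force: [-0.2, -0.0, -0.2]
grip_width: 0.0625
```

```bash
python3 -c "
from h import *
o,r=st();lip(o,r)
from workcell import vision
im,d=vision.camera('side')
cv2.imwrite('pics/s11.png',cv2.resize(im[180:360,180:380],None,fx=3.3,fy=3.3)[:,:,::-1])"
```

```text
t 43.42 q [-0.479  0.287 -0.919 -0.75   0.089 -0.044] p [ 0.528  -0.2514  0.2049] w 0.0625
F [-0.22 -0.04 -0.21] T [ 0.441  1.044 -0.077]
 tool x [0.371 0.929 0.   ] az 68.2
 tool y [ 0.408 -0.163  0.898] az -21.8
 tool z [ 0.834 -0.333 -0.439] az -21.8
tilt 63.9 tcp s,l 0.0478 0.0007 lip s,l,z 0.0296 0.0005 0.0858 front az 158.2
```

View pics/s11.png

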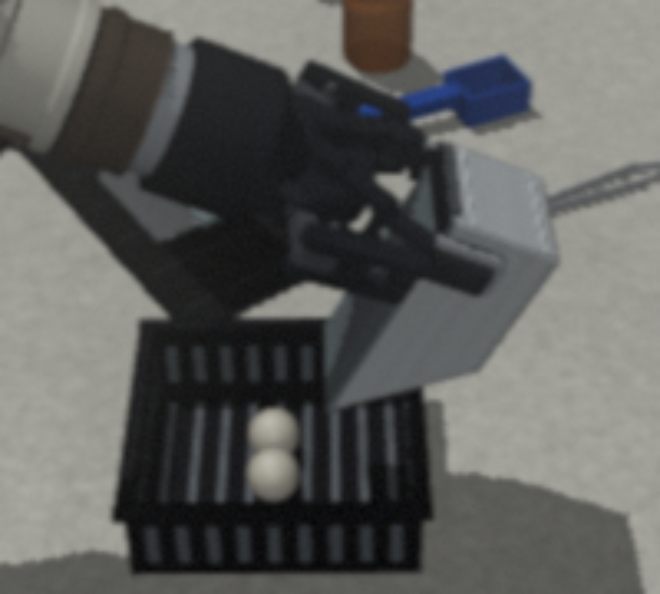

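Both balls lie in the basket, at (273,432) and (273,475), and the lid has fallen shut. Levelling and returning.

Call:
drive_tool(
  steps=[0,0,0,3,0,0,1,0,0,0,5,0,0,1,0,0,0,5,0,0,1,0,0,0,6,0,0,1,0,0,0,6,0,0,1,0,0,0,6,0,0,1,0,0,0,6,0,0,1,0,0,0,6,0,0,1],
)

```text
clock: 44.13
eef_pos: [0.5282, -0.2515, 0.2064]
tool_rot: [0.813, 0.55, 0.106, 0.157]
ft_force: [1.9, -1.0, -1.8]
grip_width: 0.0627
```

Call:
drive_tool(
  steps=[0,0,0,6,0,0,1,0,0,0,6,0,0,1,0,0,0,5,0,0,1,0,0,0,4,0,0,1,0,0,-0.01,0,0,0,1,0,0,-0.01,0,0,-4,1,0,0,0,0,0,-7,1,0,0,0,0,0,-7,1],
)

```text
clock: 44.8
eef_pos: [0.5284, -0.2516, 0.2261]
tool_rot: [0.728, 0.685, 0.005, 0.01]
ft_force: [-0.6, -0.5, -1.3]
grip_width: 0.0629
```

Call:
drive_tool(
  steps=[0,0,0,0,0,-7,1,0,0,0,0,0,-7,1,0,0,0,0,0,-7,1,0,0,0,0,0,-7,1,0,0,0,0,0,-7,1,0,0,0,0,0,-7,1,0,0,0,0,0,-7,1,0,0,0,0,0,-7,1],
)

```text
clock: 45.47
eef_pos: [0.5277, -0.2513, 0.2255]
tool_rot: [0.321, 0.947, -0.001, 0.011]
ft_force: [0.6, -0.9, -2.0]
grip_width: 0.0626
```

Call:
drive_tool(
  steps=[0,0,0,0,0,-7,1,0,0,0,0,0,-7,1,0,0,0,0,0,-7,1,0,0,0,0,0,-7,1,0,0,0,0,0,-7,1,0,0,0,0,0,-7,1,0,0,0,0,0,-6,1,0,0,0,0,0,0,1],
)

```text
clock: 46.13
eef_pos: [0.5277, -0.2513, 0.2254]
tool_rot: [-0.09, 0.996, -0.005, 0.009]
ft_force: [0.3, -1.3, -1.5]
grip_width: 0.0629
```

```bash
python3 -c "
from h import *
o,r=st()
Mt=np.array([-ty,-f,-Z]).T
print(rot_to(r,Mt)); g=MID['L']-.023*f; print(g,sh_to(o,r,[g[0],g[1],.0937]))"
```

```text
t 46.13 q [-4.450e-01  4.360e-01  7.600e-02  1.190e+00  1.000e-03 -2.195e+00] p [ 0.5277 -0.2513  0.2254] w 0.0629
F [ 0.29 -1.27 -1.54] T [-0.001  0.084 -0.017]
 tool x [-0.984 -0.179 -0.018] az -169.7
 tool y [-0.179  0.984 -0.011] az 100.3
 tool z [ 0.02  -0.008 -1.   ] az -21.5
[-0.66635599  1.01696229 -2.91395529]
[0.4517445 0.2305905 0.031    ] [-0.00906164  0.48910393  0.12646432]
```

Call:
drive_tool(
  steps=[0,0,0,-0.7,1,-2.9,1,-0.001,0.015,0,0,0,0,1,-0.002,0.028,0,0,0,0,1,-0.0025,0.034,0,0,0,0,1,-0.0025,0.034,0,0,0,0,1,-0.0025,0.034,0,0,0,0,1,-0.0025,0.034,0,0,0,0,1,-0.0025,0.034,0,0,0,0,1],
)

```text
clock: 46.8
eef_pos: [0.494, -0.0389, 0.2256]
tool_rot: [-0.112, 0.994, 0.001, 0.0]
ft_force: [0.3, -0.1, -1.7]
grip_width: 0.0631
```

Call:
drive_tool(
  steps=[-0.0025,0.034,0,0,0,0,1,-0.0025,0.034,0,0,0,0,1,-0.0025,0.034,0,0,0,0,1,-0.0025,0.034,0,0,0,0,1,-0.0025,0.034,0,0,0,0,1,-0.0025,0.034,0,0,0,0,1,-0.0025,0.034,0,0,0,0,1,-0.002,0.03,0,0,0,0,1],
)

```text
clock: 47.47
eef_pos: [0.4523, 0.2272, 0.2263]
tool_rot: [-0.113, 0.994, 0.002, 0.0]
ft_force: [0.3, -0.4, -1.0]
grip_width: 0.0628
```

Call:
drive_tool(
  steps=[-0.001,0.025,0,0,0,0,1,0,0.01,0,0,0,0,1,0,0,0,0,0,0,1,0,0,0,0,0,0,1],
)

```text
clock: 47.8
eef_pos: [0.4456, 0.2592, 0.2258]
tool_rot: [-0.114, 0.993, 0.001, -0.001]
ft_force: [-0.3, -0.9, -1.2]
grip_width: 0.0622
```

```bash
python3 -c "
from h import *
o,r=st()
Mt=np.array([-ty,-f,-Z]).T
print(rot_to(r,Mt)); g=MID['L']-.023*f; print(g,sh_to(o,r,[g[0],g[1],.0937]))"
```

```text
t 47.8 q [ 0.526  0.319 -0.098  1.155  0.002 -1.273] p [0.4456 0.2592 0.2258] w 0.0622
F [-0.35 -0.89 -1.21] T [ 0.025  0.011 -0.023]
 tool x [-0.974 -0.226  0.001] az -166.9
 tool y [-0.226  0.974  0.002] az 103.1
 tool z [-0.002  0.002 -1.   ] az 138.9
[ 0.11865184 -0.08540726 -0.13164622]
[0.4517445 0.2305905 0.031    ] [ 0.00032833 -0.02954997  0.13200278]
```

Overshot by about 30 mm. I'll correct that and then go down.

Call:
drive_tool(
  steps=[0,-0.015,0.01,0,0,0,1,0,-0.0145,0.02,0,0,0,1,0,0,0.03,0,0,0,1,0,0,0.03,0,0,0,1,0,0,0.02,0,0,0,1,0,0,0.012,0,0,0,1,0,0,0.004,0,0,0,1,0,0,0,0,0,0,1],
)

```text
clock: 48.47
eef_pos: [0.4518, 0.2291, 0.0985]
tool_rot: [-0.113, 0.994, 0.001, -0.002]
ft_force: [0.7, -0.6, -1.8]
grip_width: 0.0633
```

Call:
drive_tool(
  steps=[0,0,0.002,0,0,0,1,0,0,0,0,0,0,1,0,0,0,0,0,0,1],
)

```text
clock: 48.72
eef_pos: [0.453, 0.231, 0.0985]
tool_rot: [-0.114, 0.994, 0.001, -0.0]
ft_force: [-0.5, 0.3, -1.9]
grip_width: 0.0626
```

```bash
python3 -c "
from h import *
o,r=st()
Mt=np.array([-ty,-f,-Z]).T
print(rot_to(r,Mt)); g=MID['L']-.023*f; print(g,sh_to(o,r,[g[0],g[1],.0937]))"
```

```text
t 48.72 q [ 0.47   0.443 -0.288  0.839  0.003 -1.329] p [0.453  0.231  0.0985] w 0.0626
F [-0.47  0.27 -1.87] T [ 0.052 -0.003  0.013]
 tool x [-0.974 -0.226  0.   ] az -166.9
 tool y [-0.226  0.974  0.003] az 103.1
 tool z [-0.001  0.003 -1.   ] az 106.0
[ 0.17249629 -0.0086324  -0.14079164]
[0.4517445 0.2305905 0.031    ] [ 0.0012908  -0.00018366  0.00481416]
```

Call:
drive_tool(
  steps=[0,0,0.002,0,0,0,1,0,0,0.0015,0,0,0,1,0,0,0,0,0,0,1,0,0,0,0,0,0,1],
)

```text
clock: 49.05
eef_pos: [0.4524, 0.2311, 0.0941]
tool_rot: [-0.114, 0.993, 0.001, -0.001]
ft_force: [0.6, 0.1, -0.8]
grip_width: 0.063
```

Call:
drive_tool(
  steps=[0,0,0.001,0,0,0,1,0,0,0,0,0,0,1,0,0,0,0,0,0,1],
)

```text
clock: 49.3
eef_pos: [0.4524, 0.2313, 0.0939]
tool_rot: [-0.114, 0.993, 0.001, -0.001]
ft_force: [-1.9, -0.1, 6.3]
grip_width: 0.0629
```

Call:
drive_tool(
  steps=[0,0,0.001,0,0,0,1,0,0,0,0,0,0,1,0,0,0,0,0,0,1],
)

```text
clock: 49.55
eef_pos: [0.4523, 0.2314, 0.0937]
tool_rot: [-0.114, 0.993, 0.001, -0.001]
ft_force: [-4.6, -0.1, 12.2]
grip_width: 0.0625
```

Firmly on the mat. Releasing, then retreating upward.

Call:
drive_tool(
  steps=[0,0,-0.0008,0,0,0,1,0,0,0,0,0,0,0.3,0,0,0,0,0,0,-0.3,0,0,0,0,0,0,-1,0,0,0,0,0,0,-1,0,0,0,0,0,0,-1,0,0,-0.015,0,0,0,-1,0,0,-0.025,0,0,0,-1],
)

```text
clock: 50.22
eef_pos: [0.4502, 0.2298, 0.1302]
tool_rot: [-0.114, 0.993, -0.0, -0.005]
ft_force: [0.3, 0.2, 0.2]
grip_width: 0.0855
```

Call:
drive_tool(
  steps=[0,0,-0.035,0,0,0,-1,0,0,-0.035,0,0,0,-1,0,0,-0.035,0,0,0,-1,-0.01,0,-0.025,0,0,0,-1,0.025,0,0,0,0,0,-1,0.035,0,0,0,0,0,-1,0.035,0,0,0,0,0,-1,0.035,0,0,0,0,0,-1],
)

```text
clock: 50.88
eef_pos: [0.3345, 0.2029, 0.2625]
tool_rot: [-0.114, 0.994, 0.001, -0.002]
ft_force: [0.0, 0.3, 0.8]
grip_width: 0.0853
```

Call:
drive_tool(
  steps=[0,0,0,0,0,0,-1,0,0,0,0,0,0,-1,0,0,0,0,0,0,-1],
)

```text
clock: 51.13
eef_pos: [0.3363, 0.2037, 0.2633]
tool_rot: [-0.114, 0.993, 0.001, -0.001]
ft_force: [0.4, -0.2, 0.6]
grip_width: 0.0854
```

```bash
python3 -c "
from h import *
st()
from workcell import vision
im,d=vision.camera('top');m=vision.camera_model('top')
cv2.imwrite('pics/t12.png',im[:,:,::-1])
W=cloud(d,m)
for nm in 'LR':
    q=MID[nm]+.027*f; rel=W-q
    k=(np.abs(rel@f)<.09)&(np.abs(rel@ty)<.05)&(W[...,2]>.05)&(W[...,2]<.075)
    P=W[k];z=cv2.minAreaRect((P[:,:2]*1000).astype('float32'));A=np.c_[P[:,:2],np.ones(len(P))];c=np.linalg.lstsq(A,P[:,2],rcond=None)[0]
    print(nm,z,np.median(P[:,2]),'slope deg',np.degrees(np.hypot(*c[:2])))
im,d=vision.camera('side');cv2.imwrite('pics/s12.png',im[:,:,::-1])"
```

```text
t 51.13 q [ 0.543  0.054 -0.326  1.191  0.003 -1.257] p [0.3363 0.2037 0.2633] w 0.0854
F [ 0.41 -0.17  0.57] T [0.013 0.005 0.037]
 tool x [-0.974 -0.227  0.001] az -166.9
 tool y [-0.227  0.974  0.003] az 103.1
 tool z [-0.001  0.003 -1.   ] az 118.6
L ((463.2492370605469, 184.05812072753906), (63.60570526123047, 140.75448608398438), 13.221505165100098) 0.06010888024610154 slope deg 0.05224307382828492
R ((507.3443298339844, -6.550201416015625), (63.56666564941406, 140.63381958007812), 13.144145011901855) 0.06039736253863128 slope deg 0.13274677796968007
```

View pics/t12.png

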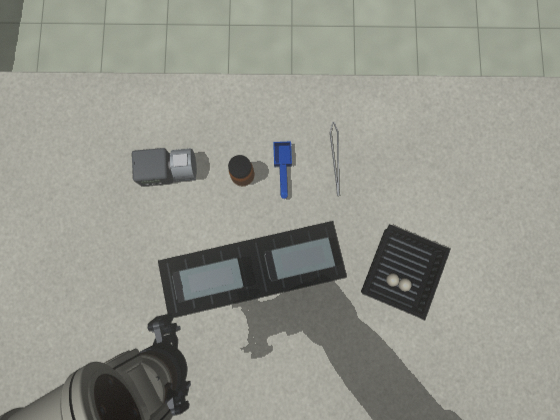

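View pics/s12.png

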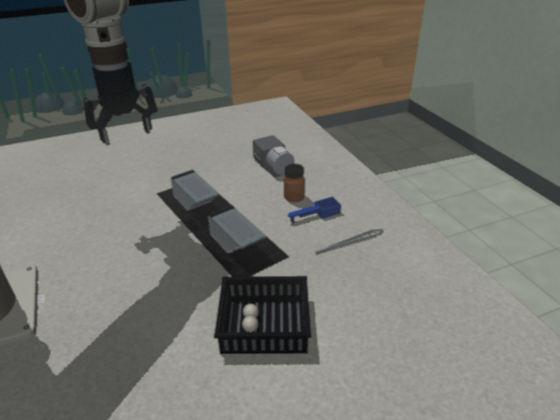

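Two balls are in the basket, at (392,281) and (404,285) in the top view. Both tins are upright within 2 mm of their starting positions, and the arm is clear. Handing in.

```bash
python3 -c "
from workcell import job_done
print(job_done())"
```

```text
the job is handed in; nothing more can be done
None
```

I poured the two balls of the left tin into the black basket, put both tins back where they stood, and handed the job in at about 51 s; no verdict was reported.

- **Which tin held two:** Both tins were lifted and tilted ±20° before any pouring.
  - **Right tin:** it weighed about 595 g. The first, shorter readings hinted at a shift (0.026 N m, about two standard errors). A longer repeat showed none (-0.033 against -0.031 N m), so I took it as the full one.
  - **Left tin:** it weighed about 205 g. Its balance shifted by 0.049 N m, against 0.045 expected for two loose balls.
- **The pour:** The first try failed. A ball stuck under the lid at 70–73° because, as far as I could tell, the finger linkages stopped the lid short. I levelled the tin, set it briefly on the bare ledge between the base and the basket, and regripped it near the hinge. The second pour put both balls in by 64°.
- **Last checks:**
  - The top and side views show two balls in the basket.
  - Both lids are level (slope under 0.2°), and both tins are within about 2 mm of their starting positions.
  - The feeder, jar, scoop and tweezers look unmoved.
  - The gripper is open and clear of everything.
- **Not checked directly:** I didn't look inside either closed tin. That the left is empty and the right still holds six rests on the two balls seen in the basket and on the right tin having been tilted no more than about 20°.

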